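# Press the handheld microscope into its foam cutout

## Robot

A 6-joint arm with a two-finger parallel gripper is mounted at the origin on the work surface. World frame = base frame: x ahead of the robot, y to its left, z up, the work surface at z = 0. Lengths are in m, angles in rad, forces in N, time in s.
With the tool pointing down it reaches from about 0.4 to 0.825 m from the base axis. Payload 7 kg.
Tool frame: the origin (TCP) lies at the very end of the fingers, on their centre line; the grasp point (between the pads) lies 19 mm behind it; z points along the fingers, y is the direction in which the jaws open and shut (so a half turn about z gives the same grasp; the last joint's range is limited). The gripper opens to 85 mm and grips with 20 to 120 N. Pads are 22 mm wide; open, the fingers measure 114 mm over their backs; the gripper's body (76 mm by 85 mm) begins 54 mm behind the grasp point. The pads swing forward as they close: fully open they stand 13 mm farther back than shut.
Start: joints at [-1.041, 0.359, 0.012, 0, -1.224, -0.288], TCP at [0.162, -0.655, 0.204] pointing down, gripper open.
Joint ranges: [-3.07, 3.07], [-1.43, 2.12], [-1.02, 1.25], [-3.03, 1.67], [-3.05, -0], [-3.03, 3.03]. Speed limits (rad/s): [2.39, 2.39, 3.01, 3.14, 3.14, 3.14].

## Interface

Orientations are given as a rotation vector (axis times angle).
In Python, from station import robot gives the robot as it stands.
- The arm moves only by the tool move_arm, never from a script. Its argument "rows" is a list of rows, each an object with "travel": the shift along the tool's x, y, z in mm, a list of three; "angular": the turn, a rotation vector about the tool's x, y, z in degrees, a list of three. A call has 1 to 12 rows; each row shifts and turns the commanded pose from where the row before left it, along the tool's axes as they then stand; what a row does not reach is not made up. A row lasts 1/12 s, in which the tool goes at most 41.7 mm and 7.16 degrees, less where a joint would pass 70% of its speed; a pose out of reach is approached as far as the arm can. A call is refused whole if a number of a shift passes 41.7 or a number of a turn 7.16, either way. A call with a gripper value outside its range is refused whole. "claw" is the opening, from -1 (shut) to 1 (fully open), set as the call begins (left out, the last holds). The fingers move at their own pace and stop on an object; "newtons" is the grip in N (left out, the last holds). Time passes only in rows, so rows that do not move let the fingers close. It gives the time, the measured TCP pose, the force and the opening at its end, in the units of the state.
- robot.get_obs(): the state, without advancing time (a new reading comes with each control period).
- robot.grab_frame(name): name is "scene" or "side" or "wrist"; returns a dict with "color" (420x560x3 uint8, red, green, blue), "depth" (420x560 float32, m along the optical axis (not along the pixel's ray), 0 where there is no reading), "fov_y" (degrees; the focal length in pixels is half the picture's height over the tangent of half this angle, whatever the lens; pixels are square), "cx", "cy" (the principal point, pixels), "D" ([k1, k2, p1, p2, k3] as OpenCV has them; the pictures are not rectified), "world_to_cam" (4x4, takes a point from world to camera coordinates); the wrist camera has in their place "T_tool_cam" (4x4, takes a point from camera to tool coordinates, whose origin is the TCP and whose axes are the flange's). Camera axes: x right, y up, looking along -z (the intrinsics and any distortion apply to the point x, -y, -z); pixel columns grow to the right and rows downward; lengths in m; the calibration is good to about 2 mm. A picture is of the moment at which its call begins: read the wrist's pose just before it.
- robot.sign_off(): hands the job in, once; it reports no verdict.
The state is a dict: "time_s": time; "joints": joint angles; "dq": joint speeds; "joint_efforts": joint torques, N m; "tcp_pos": TCP position; "eef_rot": TCP orientation; "force": force on the tool from outside, world axes, zero at the start; "moment": the same for the moment, N m; "grip_width": opening from 0.0 (shut) to 1.0 (fully open).
Only numpy, scipy, OpenCV 4.12 (cv2) and the standard library are available. Lean on these libraries where they do the work, as an engineer would, in place of code of your own. Each camera call takes 0.05 s, during which the arm holds its last target. There are 200 camera calls.

## Task

Put the handheld digital microscope that lies on the bench away into the empty cutout of the sloping foam-lined case, screen side up and lens barrel in the narrow part of the cutout. The foam grips it, so press it fully home on the cutout's floor, then let go. Leave the two microscopes already in the case, and the other things on the bench, where they are.

Things in the scene. Friction and masses are not known exactly. Their poses are not given: they have to be found in the camera images.
- scope: The microscope to put away, loose on the bench, screen up: white rounded body 100 x 38 x 36 mm, 0.19 kg, with a black lens barrel (24 mm diameter, 28 mm long) in the middle of one end; small dark screen on top. Origin: middle of the body's underside; x along it towards the barrel, y across (38 mm), z up out of the screen side. It starts with the barrel pointing roughly away from the robot.
- scope_tip (a point): Centre of the front face of that microscope's lens barrel: 78 mm along x and 18 mm up from its origin.
- foam_a: Grey foam block, 72 mm wide, with the empty cutout, 22 mm deep; in any of the case's three places. Its face slopes 30 degrees, far end higher, facing up and to the robot. Origin: middle of the cutout's floor, where the seated microscope's origin belongs, axes parallel: x up the slope to the narrow part, y to the left, z square out of the foam. Seated, the microscope stands 14 mm proud.
- mouth (a point): Middle of the empty cutout's mouth, 22 mm above its floor. The wide part is 105 mm long (x -52.5 to 52.5 mm of foam_a). Its sides are springy foam cheeks 35 mm apart, 3 mm less than the body, with lips in the top 8 mm sloping out to 46 mm; each yields up to 4 mm at 3.3 N per mm. Pressing in takes some 8 to 15 N, more than the weight. The narrow part for the barrel is 29 mm wide, x 52.5 to 82 mm.
- trough (a point): Point on the floor of the finger trough beside the empty cutout, 30 mm to the left (+y) of foam_a's origin. The trough is 51 mm wide (x -26 to 26 mm of foam_a), as deep as the cutouts, and runs straight across all three blocks, so that fingers can hold the body's sides all the way down and open there.
- case: Black hard-case half, 178 x 264 mm, its 5 mm rim level with the foam within 1 mm, holding the three foam blocks side by side, 72 mm apart, on a sloped stand fixed to the bench. Origin on the bench, 62 mm under the middle block's origin; x level, in the uphill direction, z up. Its highest edge is 130 mm above the bench.
- scope_b: A microscope of the same kind, seated in one of the other cutouts, 14 mm proud of the foam; leave it alone. Origin and axes as for scope. Microscopes in adjoining cutouts are 34 mm apart side to side.
- scope_c: The third microscope of the same kind, seated in the last cutout; leave it alone. Origin and axes as for scope.
- slide_box: Closed grey plastic box for slides, 87 x 77 x 33 mm, on the bench; bystander. Origin: middle of its underside.
- petri: Clear round culture dish, 92 mm in diameter and 28 mm tall, on the bench; bystander. Origin: middle of its underside.
- beaker: Glass beaker, 70 mm in diameter at the rim and 90 mm tall, standing on the bench; bystander. Origin: middle of its underside.
Mind the look-alikes: they are no part of the job. Leave any brown or yellow look-alike of the scope alone.

How it is judged:
By the outcome, as a careful person would: the job done as asked, in the order asked, and still so for the second after the job is handed in, with the robot touching nothing.
It also fails if it takes over 54 s, if anything falls off the work surface, if the arm or the gripper's body presses on something with over 40 N, if the wrist force passes 120 N, or if a joint passes its speed limit or range.

## Working session

There is one attempt and no reset: what is moved stays moved. The work goes in short steps, Python scripts to look and compute and a tool call to move; the robot and the scene stay as the last step left them, time stands still between calls to the robot, and variables do not carry over. Pictures are saved under pics/ and viewed, about 8 in all and at most 12, crops included, and the job is handed in when it is done.

Besides the shell and the picture viewer there is one more tool, called by a JSON object that holds its "api" and its "payload", one argument or row to a line. move_arm: Moves the arm, as the interface text tells. Its arguments: {"type":"object","properties":{"rows":{"type":"array","items":{"type":"object","properties":{"travel":{"type":"array","items":{"type":"number"}},"angular":{"type":"array","items":{"type":"number"}}}}},"claw":{"type":"number"},"newtons":{"type":"number"}},"required":["rows"]}

```bash
ls; mkdir -p pics
cat > h.py <<'E'
import numpy as np, cv2
from scipy.spatial.transform import Rotation as R
from station import robot
def K(f):
    h,w=f["color"].shape[:2]; fl=h/2/np.tan(np.radians(f["fov_y"])/2)
    return np.array([[fl,0,f["cx"]],[0,fl,f["cy"]],[0,0,1]])
def grab(name):
    o=robot.get_obs(); f=robot.grab_frame(name)
    if name=="wrist":
        T=np.eye(4);T[:3,:3]=R.from_rotvec(o["eef_rot"]).as_matrix();T[:3,3]=o["tcp_pos"]
        f["c2w"]=T@f["T_tool_cam"]
    else: f["c2w"]=np.linalg.inv(f["world_to_cam"])
    return f
def rays(f,px):
    u=cv2.undistortPoints(np.array(px,float).reshape(-1,1,2),K(f),np.array(f["D"],float)).reshape(-1,2)
    d=np.c_[u[:,0],-u[:,1],-np.ones(len(u))]
    return f["c2w"][:3,3], d@f["c2w"][:3,:3].T
def onplane(f,px,p0,n):
    c,d=rays(f,px); n=np.array(n,float); t=((np.array(p0)-c)@n)/(d@n); return c+d*t[:,None]
def withdepth(f,px):
    c,d=rays(f,px); z=np.array([f["depth"][int(round(v)),int(round(u))] for u,v in px]); return c+d*z[:,None]
def cloud(f):
    h,w=f["depth"].shape; v,u=np.mgrid[:h,:w]; c,d=rays(f,np.c_[u.ravel(),v.ravel()])
    P=(c+d*f["depth"].reshape(-1,1)).reshape(h,w,3); P[f["depth"]==0]=np.nan; return P
def save(f,n): cv2.imwrite("pics/"+n,f["color"][:,:,::-1])
E
python3 - <<'E'
from h import *
print(robot.get_obs())
for n in ["scene","side","wrist"]:
    f=grab(n); save(f,n+"0.png"); np.save(n+"0.npy",f,allow_pickle=True); print(n,f["c2w"].round(3).tolist(),f["fov_y"],f["D"])
a=[cv2.imread("pics/%s0.png"%n) for n in ["scene","side","wrist"]]
E
```

```text
pics
{'time_s': 0.0, 'joints': array([-1.04089205e+00,  3.59403598e-01,  1.10295916e-02, -3.64010931e-04,
       -1.22413918e+00, -2.88115844e-01]), 'dq': array([-0.00035522, -0.00127028,  0.00052224, -0.00134175, -0.00087655,
       -0.00052913]), 'joint_efforts': array([-3.81241873e-03, -5.83327425e+01,  2.93423170e+01,  6.93698198e+00,
       -5.95929479e-03, -5.26097438e-05]), 'tcp_pos': array([ 0.16146305, -0.65482544,  0.20273771]), 'eef_rot': array([ 3.78638000e-01, -3.11831901e+00, -2.68788282e-03]), 'force': array([-0.3272725 , -0.66299631,  0.70685042]), 'moment': array([ 0.02089852, -0.04668714, -0.03309555]), 'grip_width': 1.0031587968080593}
scene [[-0.837, -0.341, 0.428, 1.077], [0.547, -0.517, 0.658, 0.816], [-0.003, 0.785, 0.619, 0.934], [0.0, 0.0, 0.0, 1.0]] 43.55732547396291 [-0.18841326  0.          0.          0.          0.        ]
side [[-0.843, 0.323, -0.43, -0.021], [-0.538, -0.49, 0.686, 0.722], [0.011, 0.81, 0.587, 0.779], [0.0, 0.0, 0.0, 1.0]] 43.08789223017865 [-0.04614262  0.          0.          0.          0.        ]
wrist [[-0.239, -0.935, -0.264, 0.094], [0.971, -0.229, -0.067, -0.67], [0.002, -0.272, 0.962, 0.373], [0.0, 0.0, 0.0, 1.0]] 65.94757469830559 [0.01682797 0.         0.         0.         0.        ]
```

View pics/scene0.png

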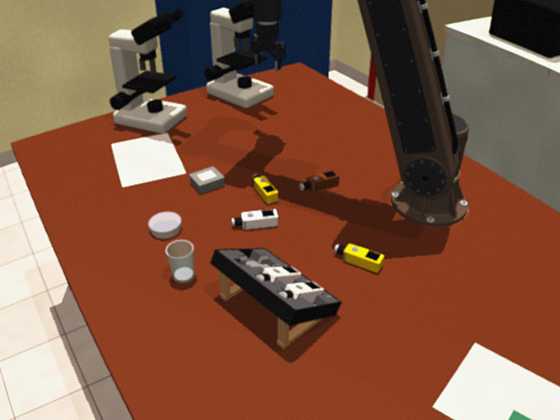

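View pics/side0.png

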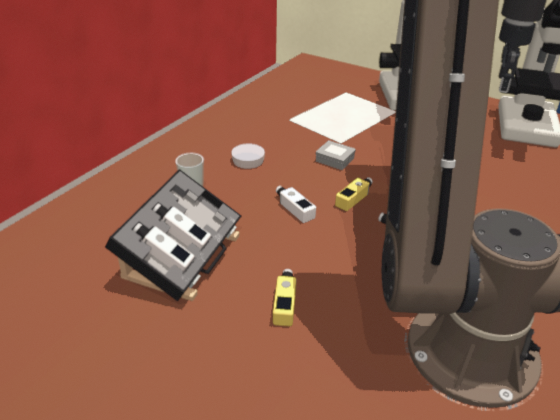

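The loose white scope is at scene (256,220) / side (297,204). The empty cutout is at scene (245,258) / side (205,210), on the side nearest the loose scope. The other two cutouts are full, and yellow scopes are at scene (265,188) and (360,257).

Run:
```python
from h import *
for n,box,pts in [("scene",(225,202,285,235),{"slide":(207,178),"petri":(165,224),"beaker":(181,250),"yel":(265,188),"yel2":(360,257),"emptyfoam":(245,258),"sb":(285,275),"sc":(305,290)}),("side",(272,180,320,222),{"slide":(336,152),"petri":(248,155),"yel":(352,193),"sb":(187,228),"sc":(170,250),"empty":(205,210)})]:
    f=np.load(n+"0.npy",allow_pickle=True).item(); P=cloud(f); c=f["color"].astype(int)
    for k,p in pts.items(): print(n,k,P[p[1],p[0]].round(3))
    m=np.zeros(c.shape[:2],bool); x0,y0,x1,y1=box; m[y0:y1,x0:x1]=1
    # scope: anything above bench by 8mm within box
    s=m&(P[...,2]>0.012); Q=P[s]
    t=m&(P[...,2]>0.030); 
    for nm,mm in [("all",s),("top",t)]:
        pp=P[mm][:,:2]; (cx,cy),(a,b),an=cv2.minAreaRect((pp*1000).astype(np.float32)); print(nm,len(pp),cx,cy,a,b,an,P[mm][:,2].max())
    # case points: region in world
    cm=(P[...,2]>0.03)&(P[...,2]<0.17)
    X=P[cm]; 
    print("bench z",np.nanmedian(P[m&(P[...,2]<0.01)][:,2]))
```

```text
scene slide [ 0.523 -0.447  0.031]
scene petri [ 0.725 -0.309  0.029]
scene beaker [ 0.746 -0.148  0.061]
scene yel [ 0.408 -0.289  0.04 ]
scene yel2 [0.365 0.099 0.035]
scene emptyfoam [0.643 0.    0.096]
scene sb [0.597 0.101 0.098]
scene sc [0.593 0.174 0.108]
all 616 501.0396423339844 -197.43441772460938 46.50916290283203 128.53048706054688 69.46598052978516 0.04273244993648018
top 372 500.3315734863281 -197.16920471191406 46.50916290283203 127.01828002929688 69.46598052978516 0.04273244993648018
bench z 0.0021397178807850414
side slide [ 0.508 -0.444  0.034]
side petri [ 0.711 -0.311  0.023]
side yel [ 0.385 -0.288  0.034]
side sb [0.584 0.092 0.091]
side sc [0.569 0.161 0.089]
side empty [ 0.623 -0.013  0.056]
all 691 495.984130859375 -196.21243286132812 41.77117919921875 135.80548095703125 66.85685729980469 0.03998754528135162
top 419 492.1196594238281 -194.5606689453125 41.77117919921875 122.02241516113281 66.85685729980469 0.03998754528135162
bench z -0.0005065167451040464
```

View pics/wrist0.png

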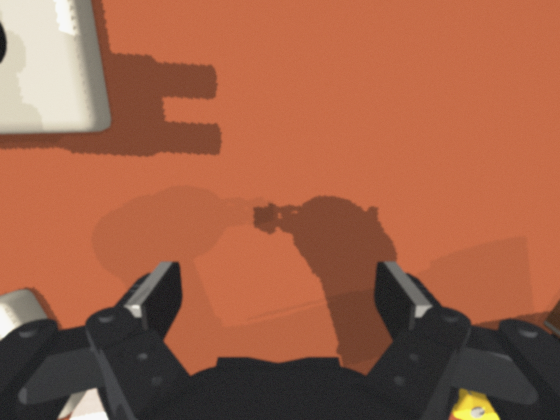

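The wrist view shows only bare bench, a look-alike at the edge and the base of a far-away microscope. I'll move to a vantage point that takes in both the scope and the case.

{"api": "move_arm", "payload": {
  "rows": [
    {"travel": [-6, 8, -2]},
    {"travel": [-13, 16, -5]},
    {"travel": [-19, 24, -5]},
    {"travel": [-19, 24, -5]},
    {"travel": [-19, 24, -5]},
    {"travel": [-19, 24, -5]},
    {"travel": [-19, 24, -5]},
    {"travel": [-19, 24, -5]},
    {"travel": [-19, 24, -5]},
    {"travel": [-19, 24, -5]},
    {"travel": [-19, 24, -5]},
    {"travel": [-19, 24, -5]}
  ],
  "claw": 1
}}

```text
validation failed for argument at $.ro...
```

{"api": "move_arm", "payload": {
  "rows": [
    {"travel": [-19, 24, -5]},
    {"travel": [-19, 24, -5]},
    {"travel": [-19, 24, -5]},
    {"travel": [-19, 24, -5]},
    {"travel": [-19, 24, -5]},
    {"travel": [-19, 24, -5]},
    {"travel": [-19, 24, -5]},
    {"travel": [-19, 24, -5]},
    {"travel": [-13, 16, -5]},
    {"travel": [-6, 8, -2]},
    {"travel": [0, 0, 0]},
    {"travel": [0, 0, 0]}
  ]
}}

```text
validation failed for argument at $.ro...
```

Run:
```python
from h import *
f=grab("wrist"); o=robot.get_obs(); print(o["time_s"],o["tcp_pos"],o["eef_rot"],o["force"])
save(f,"w1.png"); np.save("w1.npy",f,allow_pickle=True)
```

```text
0.2 [ 0.16151866 -0.65505399  0.20310768] [ 3.78761022e-01 -3.11842495e+00 -1.62548412e-03] [-0.15812058  1.00027938  0.23054923]
```

View pics/w1.png

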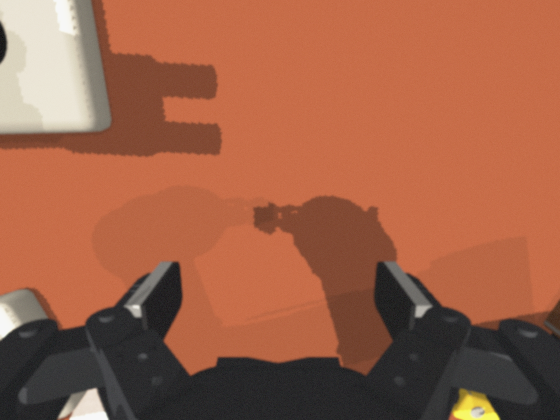

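The picture is unchanged: both calls were refused, most likely because every row needs "angular".

{"api": "move_arm", "payload": {
  "rows": [
    {"travel": [-6, 8, -2], "angular": [0, 0, 0]},
    {"travel": [-13, 16, -5], "angular": [0, 0, 0]},
    {"travel": [-19, 24, -5], "angular": [0, 0, 0]},
    {"travel": [-19, 24, -5], "angular": [0, 0, 0]},
    {"travel": [-19, 24, -5], "angular": [0, 0, 0]},
    {"travel": [-19, 24, -5], "angular": [0, 0, 0]},
    {"travel": [-19, 24, -5], "angular": [0, 0, 0]},
    {"travel": [-19, 24, -5], "angular": [0, 0, 0]},
    {"travel": [-19, 24, -5], "angular": [0, 0, 0]},
    {"travel": [-19, 24, -5], "angular": [0, 0, 0]},
    {"travel": [-19, 24, -5], "angular": [0, 0, 0]},
    {"travel": [-19, 24, -5], "angular": [0, 0, 0]}
  ],
  "claw": 1
}}

```text
time_s: 1.2
tcp_pos: [0.3014, -0.3472, 0.2611]
eef_rot: [-0.379, 3.118, -0.0]
force: [0.6, -0.0, -0.7]
grip_width: 0.999
```

{"api": "move_arm", "payload": {
  "rows": [
    {"travel": [-19, 24, -5], "angular": [0, 0, 0]},
    {"travel": [-19, 24, -5], "angular": [0, 0, 0]},
    {"travel": [-19, 24, -5], "angular": [0, 0, 0]},
    {"travel": [-19, 24, -5], "angular": [0, 0, 0]},
    {"travel": [-19, 24, -5], "angular": [0, 0, 0]},
    {"travel": [-19, 24, -5], "angular": [0, 0, 0]},
    {"travel": [-13, 16, -5], "angular": [0, 0, 0]},
    {"travel": [-6, 8, -2], "angular": [0, 0, 0]},
    {"travel": [0, 0, 0], "angular": [0, 0, 0]},
    {"travel": [0, 0, 0], "angular": [0, 0, 0]}
  ]
}}

```text
time_s: 2.03
tcp_pos: [0.39, -0.1537, 0.2976]
eef_rot: [-0.381, 3.118, 0.0]
force: [0.4, -0.2, -0.4]
grip_width: 0.999
```

Run:
```python
from h import *
f=grab("wrist"); o=robot.get_obs(); print(o["time_s"],o["tcp_pos"],o["eef_rot"],o["force"])
save(f,"w2.png"); np.save("w2.npy",f,allow_pickle=True)
```

```text
2.0833 [ 0.38970379 -0.15422344  0.29747788] [ 3.79595944e-01 -3.11827681e+00 -9.63654907e-05] [ 0.02897527 -0.16374764  0.30891724]
```

View pics/w2.png

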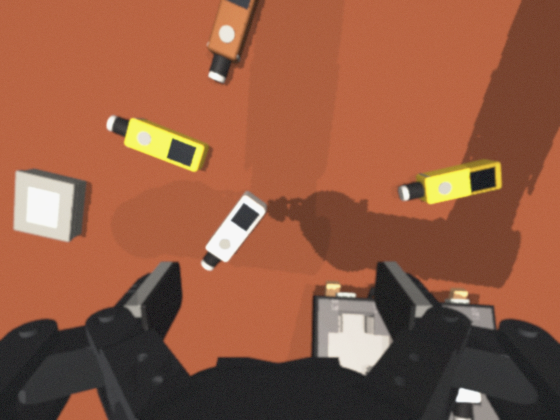

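The loose scope is clear at (235,230), with its barrel tip at (208,265) and the body's other end near (258,198). The case is partly hidden at the lower right. Next I measure the scope here.

```bash
cat >> h.py <<'E'
def scope_white(f,box,zt):
    x0,y0,x1,y1=box; c=f["color"].astype(int); m=np.zeros(c.shape[:2],np.uint8)
    b=(c.min(2)>110)&(c.max(2)-c.min(2)<60); m[y0:y1,x0:x1]=b[y0:y1,x0:x1]
    m=cv2.morphologyEx(m,cv2.MORPH_CLOSE,np.ones((3,3)))
    cs=cv2.findContours(m,0,1)[0]; k=max(cs,key=cv2.contourArea)
    return k.reshape(-1,2)
E
python3 - <<'E'
from h import *
f=np.load("w2.npy",allow_pickle=True).item(); P=cloud(f)
k=scope_white(f,(190,180,280,262),.03); W=onplane(f,k,[0,0,.030],[0,0,1])
r=cv2.minAreaRect((W[:,:2]*1000).astype(np.float32)); print("body outline@z30",r, cv2.boxPoints(r).round(1).tolist())
for p in [(208,266),(235,232),(225,243)]: print(p,P[p[1],p[0]].round(4))
m=np.zeros(P.shape[:2],bool); m[180:275,195:275]=1
for lo in (.012,.03):
    Q=P[m&(P[...,2]>lo)]; print(lo,len(Q),cv2.minAreaRect((Q[:,:2]*1000).astype(np.float32)),np.median(Q[:,2]))
print("bench",np.nanmedian(P[m&(P[...,2]<.01)][:,2]))
E
```

```text
body outline@z30 ((482.946533203125, -190.49703979492188), (41.19473648071289, 107.5143814086914), 66.86256408691406) [[425.3999938964844, -188.3000030517578], [524.2999877929688, -230.60000610351562], [540.5, -192.6999969482422], [441.6000061035156, -150.39999389648438]]
(208, 266) [ 0.5511 -0.2178  0.0296]
(235, 232) [ 0.4872 -0.1898  0.0355]
(225, 243) [ 0.5063 -0.2001  0.037 ]
0.012 2135 ((496.8089599609375, -196.86734008789062), (38.341827392578125, 129.00100708007812), 66.84040832519531) 0.03553603800484545
0.03 1796 ((493.2158508300781, -195.2812957763672), (38.195518493652344, 121.04489135742188), 66.89093780517578) 0.035784292915218924
bench -0.00021925484235327253
```

{"api": "move_arm", "payload": {
  "rows": [
    {"travel": [0, 0, 5], "angular": [0, 0, 6.2]},
    {"travel": [0, 0, 15], "angular": [0, 0, 6.2]},
    {"travel": [0, 0, 15], "angular": [0, 0, 6.2]},
    {"travel": [0, 0, 15], "angular": [0, 0, 6.2]},
    {"travel": [0, 0, 15], "angular": [0, 0, 6.2]},
    {"travel": [0, 0, 15], "angular": [0, 0, 6]},
    {"travel": [-15, 0, 15], "angular": [0, 0, 0]},
    {"travel": [-20, 1, 20], "angular": [0, 0, 0]},
    {"travel": [-25, 1, 20], "angular": [0, 0, 0]},
    {"travel": [-25, 1, 20], "angular": [0, 0, 0]},
    {"travel": [-16, 0, 10], "angular": [0, 0, 0]},
    {"travel": [0, 0, 5], "angular": [0, 0, 0]}
  ]
}}

```text
time_s: 3.08
tcp_pos: [0.4848, -0.1931, 0.1249]
eef_rot: [-0.633, -3.073, 0.002]
force: [0.4, -0.8, 0.8]
grip_width: 1.001
```

```bash
cat >> h.py <<'E'
def delta(p,s_x,s_z):
    "move in tool axes (mm, deg) to TCP p with tool -x along s_x, tool z along -s_z"
    o=robot.get_obs(); A=R.from_rotvec(o["eef_rot"]); z=-np.array(s_z,float); x=-np.array(s_x,float)
    B=R.from_matrix(np.c_[x,np.cross(z,x),z]); d=np.array(p)-o["tcp_pos"]
    print("t",round(o["time_s"],2),"tcp",o["tcp_pos"].round(4),"F",o["force"].round(1),"grip",round(o["grip_width"],3))
    print("rot deg (tool)",np.degrees((A.inv()*B).as_rotvec()).round(2),"shift now-axes",(A.inv().apply(d)*1e3).round(1),"shift after turn",(B.inv().apply(d)*1e3).round(1))
E
python3 - <<'E'
from h import *
a=np.radians(-23.1)
delta([.484,-.191,.005],[np.cos(a),np.sin(a),0],[0,0,1]); print(robot.get_obs()["joints"].round(2))
E
```

```text
t 3.08 tcp [ 0.4848 -0.1931  0.1249] F [ 0.4 -0.8  0.8] grip 1.001
rot deg (tool) [-0.1  -0.19 -0.17] shift now-axes [  1.2   1.8 119.9] shift after turn [  1.6   1.6 119.9]
[-0.    0.18 -0.43  0.   -0.97 -1.97]
```

{"api": "move_arm", "payload": {
  "rows": [
    {"travel": [1, 2, 10], "angular": [0, 0, 0]},
    {"travel": [0, 0, 20], "angular": [0, 0, 0]},
    {"travel": [0, 0, 20], "angular": [0, 0, 0]},
    {"travel": [0, 0, 20], "angular": [0, 0, 0]},
    {"travel": [0, 0, 20], "angular": [0, 0, 0]},
    {"travel": [0, 0, 15], "angular": [0, 0, 0]},
    {"travel": [0, 0, 10], "angular": [0, 0, 0]},
    {"travel": [0, 0, 4], "angular": [0, 0, 0]},
    {"travel": [0, 0, 0], "angular": [0, 0, 0]}
  ]
}}

```text
time_s: 3.83
tcp_pos: [0.4833, -0.1889, 0.0083]
eef_rot: [-0.631, -3.077, 0.0]
force: [0.2, 0.6, 0.6]
grip_width: 0.997
```

{"api": "move_arm", "payload": {
  "rows": [
    {"travel": [0, 0, 0], "angular": [0, 0, 0]},
    {"travel": [0, 0, 0], "angular": [0, 0, 0]},
    {"travel": [0, 0, 0], "angular": [0, 0, 0]},
    {"travel": [0, 0, 0], "angular": [0, 0, 0]},
    {"travel": [0, 0, 0], "angular": [0, 0, 0]},
    {"travel": [0, 0, 0], "angular": [0, 0, 0]},
    {"travel": [0, 0, 0], "angular": [0, 0, 0]},
    {"travel": [0, 0, 0], "angular": [0, 0, 0]},
    {"travel": [0, 0, 0], "angular": [0, 0, 0]},
    {"travel": [0, 0, 0], "angular": [0, 0, 0]}
  ],
  "claw": -1,
  "newtons": 60
}}

```text
time_s: 4.67
tcp_pos: [0.4841, -0.1888, 0.0087]
eef_rot: [-0.63, -3.078, 0.0]
force: [0.0, 0.1, 0.5]
grip_width: 0.001
```

The gripper shut fully on nothing, so I need a look.

Run:
```python
from h import *
f=grab("wrist"); save(f,"w3.png"); np.save("w3.npy",f,allow_pickle=True)
g=grab("scene"); h=grab("side"); np.save("g3.npy",g,allow_pickle=True); np.save("h3.npy",h,allow_pickle=True)
def crop(c,b): return cv2.resize(c[b[1]:b[3],b[0]:b[2],::-1],(400,300),interpolation=cv2.INTER_CUBIC)
im=np.vstack([np.hstack([crop(g["color"],(200,160,320,250)),crop(h["color"],(240,150,360,240))]),np.hstack([cv2.resize(f["color"][:,:,::-1],(400,300)),crop(g["color"],(200,230,360,350))])])
cv2.imwrite("pics/c3.png",im); print(robot.get_obs()["grip_width"])
```

```text
-0.002614406924424208
```

View pics/c3.png

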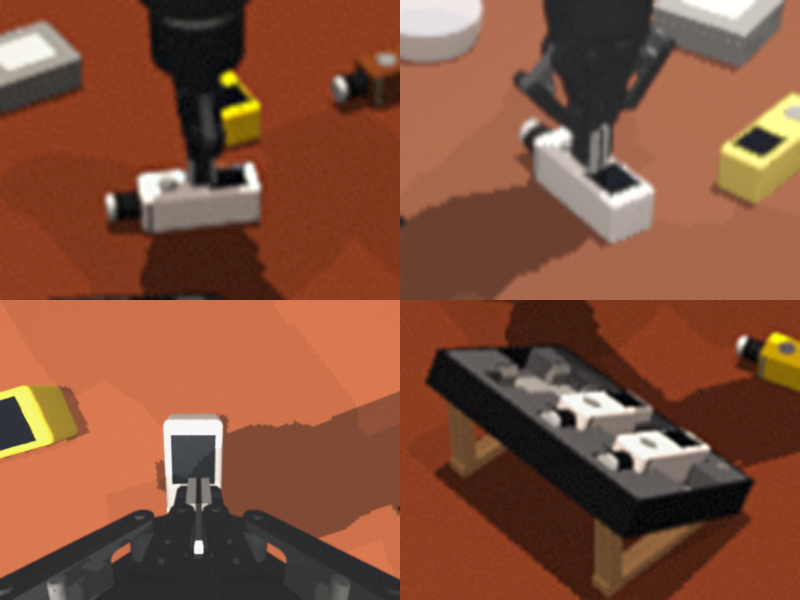

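The fingers have closed just above the scope's screen although TCP z reads 9 mm. I'll measure where the fingertips really are.

Run:
```python
from h import *
o=robot.get_obs(); T=R.from_rotvec(o["eef_rot"])
for n in ("w3","g3","h3"):
    f=np.load(n+".npy",allow_pickle=True).item(); P=cloud(f); Q=T.inv().apply((P-o["tcp_pos"]).reshape(-1,3)).reshape(P.shape)*1e3
    m=(abs(Q[...,0])<25)&(abs(Q[...,1])<25)&(Q[...,2]<0)&(Q[...,2]>-90)
    for lo in range(-90,0,6):
        k=m&(Q[...,2]>=lo)&(Q[...,2]<lo+6)
        if k.sum(): q=Q[k]; print(n,lo,k.sum(),"x",q[:,0].min().round(),q[:,0].max().round(),"y",q[:,1].min().round(),q[:,1].max().round(),"col",f["color"][k].mean(0).round())
print(o["tcp_pos"],o["joints"].round(3))
```

```text
w3 -90 957 x -6.0 15.0 y -25.0 25.0 col [55. 55. 57.]
w3 -84 2135 x -9.0 16.0 y -25.0 25.0 col [50. 50. 51.]
w3 -78 1816 x -11.0 16.0 y -25.0 25.0 col [54. 53. 54.]
w3 -72 609 x -11.0 16.0 y -25.0 22.0 col [69. 63. 61.]
w3 -66 724 x -9.0 13.0 y -7.0 8.0 col [94. 91. 89.]
w3 -60 390 x 8.0 13.0 y -13.0 14.0 col [92. 89. 87.]
w3 -54 437 x 8.0 13.0 y -13.0 15.0 col [84. 81. 80.]
w3 -48 392 x 8.0 13.0 y -13.0 15.0 col [86. 83. 82.]
w3 -42 336 x 8.0 13.0 y -13.0 14.0 col [88. 85. 83.]
w3 -36 168 x 8.0 13.0 y -11.0 13.0 col [116. 111. 107.]
w3 -30 3048 x -15.0 25.0 y -21.0 16.0 col [125. 123. 123.]
w3 -24 57 x -17.0 25.0 y -22.0 17.0 col [199. 173. 160.]
g3 -90 2 x -15.0 -11.0 y 10.0 16.0 col [25. 17. 18.]
g3 -84 2 x -16.0 -14.0 y 13.0 23.0 col [41. 22. 20.]
g3 -78 3 x -15.0 -14.0 y -8.0 11.0 col [50. 26. 20.]
g3 -66 9 x -12.0 5.0 y 9.0 18.0 col [28. 28. 28.]
g3 -60 15 x -14.0 8.0 y -1.0 19.0 col [47. 38. 35.]
g3 -54 15 x -12.0 8.0 y 5.0 17.0 col [41. 39. 37.]
g3 -48 12 x -13.0 8.0 y -6.0 15.0 col [54. 48. 45.]
g3 -42 15 x -14.0 8.0 y -4.0 15.0 col [52. 50. 49.]
g3 -36 43 x -25.0 25.0 y -16
[... 500 characters left out ...]
 [62. 56. 54.]
h3 -66 20 x 1.0 15.0 y -8.0 14.0 col [85. 83. 82.]
h3 -60 29 x -4.0 14.0 y -14.0 16.0 col [87. 84. 82.]
h3 -54 23 x -7.0 13.0 y -11.0 16.0 col [83. 80. 79.]
h3 -48 27 x -7.0 14.0 y -13.0 16.0 col [90. 86. 83.]
h3 -42 27 x -7.0 14.0 y -14.0 15.0 col [102.  97.  94.]
h3 -36 13 x -3.0 16.0 y -13.0 12.0 col [114. 109. 106.]
h3 -30 109 x -25.0 25.0 y -20.0 18.0 col [127. 121. 119.]
h3 -24 30 x -23.0 24.0 y -23.0 19.0 col [164. 153. 148.]
h3 -18 25 x -20.0 24.0 y 14.0 19.0 col [163. 153. 147.]
h3 -12 26 x -21.0 23.0 y 14.0 18.0 col [162. 152. 146.]
h3 -6 24 x -25.0 25.0 y 14.0 20.0 col [161. 150. 144.]
[ 0.48405871 -0.18872512  0.00863675] [ 0.006  0.322 -0.566 -0.    -0.682 -1.981]
```

Run:
```python
from h import *
for n,tp in (("w2",[.3897,-.1542,.2975]),("w3",None)):
    f=np.load(n+".npy",allow_pickle=True).item(); T=f["T_tool_cam"]; P=cloud(f); Q=(np.c_[P.reshape(-1,3),np.ones(P[...,0].size)]@(T@np.linalg.inv(f["c2w"])).T)[:,:3].reshape(P.shape)*1e3
    m=(Q[...,2]<40)&(Q[...,2]>-70)&(abs(Q[...,0])<30)
    for lo in range(-70,40,5):
        k=m&(Q[...,2]>=lo)&(Q[...,2]<lo+5)
        if k.sum(): q=Q[k]; print(n,lo,k.sum(),"x",q[:,0].min().round(),q[:,0].max().round(),"y",q[:,1].min().round(),q[q[:,1]<0][:,1].max().round() if (q[:,1]<0).any() else '', q[q[:,1]>0][:,1].min().round() if (q[:,1]>0).any() else '',q[:,1].max().round())
    print(T.round(3).tolist())
```

```text
w2 -70 1013 x -10.0 13.0 y -55.0 -40.0 44.0 58.0
w2 -65 922 x -11.0 13.0 y -55.0 -40.0 44.0 58.0
w2 -60 824 x -11.0 12.0 y -55.0 -40.0 44.0 58.0
w2 -55 731 x -11.0 12.0 y -54.0 -40.0 44.0 59.0
w2 -50 593 x -11.0 12.0 y -54.0 -40.0 44.0 57.0
w2 -45 325 x -11.0 12.0 y -47.0 -40.0 44.0 51.0
w2 -40 2 x -3.0 5.0 y -42.0 -41.0  -41.0
[[-0.001, 0.962, 0.273, 0.07], [1.0, 0.001, -0.0, 0.002], [-0.001, 0.273, -0.962, -0.17], [0.0, 0.0, 0.0, 1.0]]
w3 -70 485 x -8.0 15.0 y -19.0 -0.0 0.0 22.0
w3 -65 517 x -9.0 13.0 y -6.0 -0.0 0.0 8.0
w3 -60 309 x 8.0 13.0 y -13.0 -0.0 0.0 14.0
w3 -55 381 x 8.0 14.0 y -13.0 -0.0 0.0 15.0
w3 -50 330 x 8.0 13.0 y -13.0 -0.0 0.0 15.0
w3 -45 318 x 8.0 13.0 y -13.0 -0.0 0.0 15.0
w3 -40 268 x 8.0 13.0 y -13.0 -0.0 0.0 14.0
w3 -35 119 x 8.0 13.0 y -11.0 -0.0 0.0 13.0
w3 -30 3898 x -14.0 30.0 y -127.0 -0.0 0.0 16.0
w3 -25 262 x -17.0 30.0 y -128.0 -18.0 14.0 17.0
w3 -10 4 x -25.0 -23.0 y 158.0  158.0 159.0
w3 -5 11 x -26.0 -23.0 y 159.0  159.0 160.0
w3 5 42772 x -30.0 30.0 y -168.0 -26.0 20.0 173.0
w3 10 1631 x -30.0 30.0 y -167.0 -27.0 20.0 169.0
[[-0.001, 0.962, 0.272, 0.07], [1.0, 0.001, -0.001, 0.001], [-0.001, 0.272, -0.962, -0.17], [0.0, 0.0, 0.0, 1.0]]
```

The tool's fingertips really end about 28 mm short of the reported TCP: measured tips are at tool z −41 mm open and about −28 mm shut. So I open, go 37 mm lower and re-grip.

{"api": "move_arm", "payload": {
  "rows": [
    {"travel": [0, 0, -5], "angular": [0, 0, 0]},
    {"travel": [0, 0, -5], "angular": [0, 0, 0]},
    {"travel": [0, -3, 0], "angular": [0, 0, 0]},
    {"travel": [0, 0, 0], "angular": [0, 0, 0]},
    {"travel": [0, 0, 0], "angular": [0, 0, 0]},
    {"travel": [0, 0, 0], "angular": [0, 0, 0]},
    {"travel": [0, 0, 0], "angular": [0, 0, 0]},
    {"travel": [0, 0, 0], "angular": [0, 0, 0]},
    {"travel": [0, 0, 0], "angular": [0, 0, 0]},
    {"travel": [0, 0, 0], "angular": [0, 0, 0]}
  ],
  "claw": 1
}}

```text
time_s: 5.65
tcp_pos: [0.4829, -0.1915, 0.0186]
eef_rot: [-0.63, -3.078, 0.0]
force: [0.3, -0.4, 0.1]
grip_width: 1.001
```

{"api": "move_arm", "payload": {
  "rows": [
    {"travel": [0, 0, 8], "angular": [0, 0, 0]},
    {"travel": [0, 0, 10], "angular": [0, 0, 0]},
    {"travel": [0, 0, 10], "angular": [0, 0, 0]},
    {"travel": [0, 0, 10], "angular": [0, 0, 0]},
    {"travel": [0, 0, 6], "angular": [0, 0, 0]},
    {"travel": [0, 0, 3], "angular": [0, 0, 0]},
    {"travel": [0, 0, 0], "angular": [0, 0, 0]},
    {"travel": [0, 0, 0], "angular": [0, 0, 0]}
  ]
}}

```text
time_s: 6.32
tcp_pos: [0.4829, -0.1915, -0.0285]
eef_rot: [-0.63, -3.077, 0.0]
force: [0.4, -0.2, -0.1]
grip_width: 1.001
```

{"api": "move_arm", "payload": {
  "rows": [
    {"travel": [0, 0, 0], "angular": [0, 0, 0]},
    {"travel": [0, 0, 0], "angular": [0, 0, 0]},
    {"travel": [0, 0, 0], "angular": [0, 0, 0]},
    {"travel": [0, 0, 0], "angular": [0, 0, 0]},
    {"travel": [0, 0, 0], "angular": [0, 0, 0]},
    {"travel": [0, 0, 0], "angular": [0, 0, 0]},
    {"travel": [0, 0, 0], "angular": [0, 0, 0]},
    {"travel": [0, 0, 0], "angular": [0, 0, 0]}
  ],
  "claw": -1,
  "newtons": 60
}}

```text
time_s: 6.98
tcp_pos: [0.4834, -0.1915, -0.0277]
eef_rot: [0.63, 3.077, 0.0]
force: [-0.5, 0.7, 5.8]
grip_width: 0.439
```

{"api": "move_arm", "payload": {
  "rows": [
    {"travel": [0, 0, -5], "angular": [0, 0, 0]},
    {"travel": [0, 0, -15], "angular": [0, 0, 0]},
    {"travel": [0, 0, -25], "angular": [0, 0, 0]},
    {"travel": [0, 0, -25], "angular": [0, 0, 0]},
    {"travel": [0, 0, -25], "angular": [0, 0, 0]},
    {"travel": [0, 0, -25], "angular": [0, 0, 0]},
    {"travel": [0, 0, -25], "angular": [0, 0, 0]},
    {"travel": [0, 0, -25], "angular": [0, 0, 0]},
    {"travel": [0, 0, -25], "angular": [0, 0, 0]},
    {"travel": [0, 0, -25], "angular": [0, 0, 0]},
    {"travel": [0, 0, -15], "angular": [0, 0, 0]},
    {"travel": [0, 0, -5], "angular": [0, 0, 0]}
  ]
}}

```text
time_s: 7.98
tcp_pos: [0.4839, -0.1916, 0.2146]
eef_rot: [0.629, 3.074, 0.001]
force: [0.2, -0.5, -2.0]
grip_width: 0.435
```

Run:
```python
from h import *
o=robot.get_obs(); print(o["tcp_pos"],o["force"],o["grip_width"])
for n in ("g3","h3"):
    f=np.load(n+".npy",allow_pickle=True).item(); P=cloud(f)
    m=(P[...,0]>.45)&(P[...,0]<.8)&(P[...,1]>-.11)&(P[...,1]<.3)&(P[...,2]>.02)&(P[...,2]<.2)
    c=f["color"].astype(int)
    Q=P[m]
    # ransac plane, normal near 30deg
    rng=np.random.default_rng(0); best=(0,)
    for _ in range(2000):
        a,b,d=Q[rng.choice(len(Q),3,False)]; nn=np.cross(b-a,d-a); l=np.linalg.norm(nn)
        if l<1e-5: continue
        nn/=l; nn*=np.sign(nn[2]); 
        if not .8<nn[2]<.93: continue
        k=abs((Q-a)@nn)<.003
        if k.sum()>best[0]: best=(k.sum(),k)
    S=Q[best[1]]; ce=S.mean(0); nn=np.linalg.svd(S-ce)[2][2]; nn*=np.sign(nn[2])
    h=np.array([-nn[0],-nn[1],0]);h/=np.linalg.norm(h)
    print(n,len(Q),best[0],"n",nn.round(3),"tilt",np.degrees(np.arccos(nn[2])).round(1),"heading",np.degrees(np.arctan2(h[1],h[0])).round(1))
    # box in-plane
    ux=h*nn[2]+np.array([0,0,np.hypot(nn[0],nn[1])]); uy=np.cross(nn,ux); q=np.c_[(S-ce)@ux,(S-ce)@uy]*1e3
    r=cv2.minAreaRect(q.astype(np.float32)); print(r); cc=ce+ux*r[0][0]/1e3+uy*r[0][1]/1e3; print("face centre",cc.round(4))
```

```text
[ 0.48385295 -0.19164048  0.21457099] [ 0.19877266 -0.48991136 -2.00524347] 0.43548439914650006
g3 6202 2014 n [-0.49  -0.091  0.867] tilt 29.9 heading 10.5
((-22.663970947265625, -12.049270629882812), (184.21311950683594, 269.37481689453125), 0.3140098750591278)
face centre [0.6067 0.0859 0.0887]
h3 9652 4227 n [-0.493 -0.097  0.865] tilt 30.1 heading 11.1
((-7.470161437988281, -17.1314697265625), (181.37026977539062, 268.7793884277344), 0.07186494767665863)
face centre [0.6021 0.0874 0.0857]
```

Lifted and held: 2 N of weight, width 37 mm. Case heading is about 10.8° and its slope 30°. Next I go to a tilted vantage point beside the empty cutout, with the tool already in the insertion orientation.

```bash
cat >> h.py <<'E'
def axes(yaw,s=30.):
    a=np.radians(yaw); t=np.radians(s); h=np.array([np.cos(a),np.sin(a),0]); Z=np.array([0,0,1.])
    return h*np.cos(t)+Z*np.sin(t), np.cross(Z,h), Z*np.cos(t)-h*np.sin(t)
E
python3 - <<'E'
from h import *
ux,uy,n=axes(10.8)
delta([.620,-.075,.251],ux,n)
# split: yaw first about tool z then pitch about tool y
A=R.from_rotvec(robot.get_obs()["eef_rot"]); B=R.from_matrix(np.c_[-ux,uy,-n]); print((A.inv()*B).as_euler("ZYX",degrees=True).round(2))
E
```

```text
t 7.98 tcp [ 0.4839 -0.1916  0.2146] F [ 0.2 -0.5 -2. ] grip 0.435
rot deg (tool) [ -8.88 -28.87 -33.14] shift now-axes [-79.5 160.8 -35.9] shift after turn [-153.    89.1   46.2]
[-33.9  -29.78  -0.08]
```

{"api": "move_arm", "payload": {
  "rows": [
    {"travel": [0, 0, -6], "angular": [0, 0, -3]},
    {"travel": [0, 0, -6], "angular": [0, 0, -5]},
    {"travel": [0, 0, -6], "angular": [0, 0, -6]},
    {"travel": [0, 0, -6], "angular": [0, 0, -6]},
    {"travel": [0, 0, -6], "angular": [0, 0, -6]},
    {"travel": [0, 0, -6], "angular": [0, 0, -5]},
    {"travel": [0, 0, 0], "angular": [0, 0, -2.9]},
    {"travel": [-5, 5, 0], "angular": [0, -3, 0]},
    {"travel": [-5, 10, 0], "angular": [0, -5, 0]},
    {"travel": [-10, 10, 0], "angular": [0, -6, 0]},
    {"travel": [-10, 10, 0], "angular": [0, -6, 0]},
    {"travel": [-10, 10, 0], "angular": [0, -6, 0]}
  ]
}}

```text
time_s: 8.98
tcp_pos: [0.5125, -0.1396, 0.2544]
eef_rot: [-0.251, 2.674, 0.059]
force: [-0.6, 0.9, -1.4]
grip_width: 0.438
```

{"api": "move_arm", "payload": {
  "rows": [
    {"travel": [-10, 5, 0], "angular": [0, -3.8, 0]},
    {"travel": [0, 0, 0], "angular": [0, 0, 0]}
  ]
}}

```text
time_s: 9.15
tcp_pos: [0.5182, -0.1327, 0.2581]
eef_rot: [-0.245, 2.61, 0.068]
force: [-1.0, -0.1, -1.9]
grip_width: 0.437
```

Run:
```python
from h import *
ux,uy,n=axes(10.8)
delta([.620,-.075,.251],ux,n); print(robot.get_obs()["joints"].round(2))
```

```text
t 9.15 tcp [ 0.5182 -0.1327  0.2581] F [-1.  -0.1 -1.9] grip 0.437
rot deg (tool) [ 0.05 -0.09 -0.1 ] shift now-axes [-92.4  37.7  61.5] shift after turn [-92.4  37.6  61.6]
[ 0.06 -0.19 -0.56 -0.1  -0.69 -1.39]
```

{"api": "move_arm", "payload": {
  "rows": [
    {"travel": [-8, 3, 6], "angular": [0, 0, 0]},
    {"travel": [-15, 6, 10], "angular": [0, 0, 0]},
    {"travel": [-20, 8, 13], "angular": [0, 0, 0]},
    {"travel": [-20, 8, 13], "angular": [0, 0, 0]},
    {"travel": [-18, 8, 12], "angular": [0, 0, 0]},
    {"travel": [-9, 4, 7], "angular": [0, 0, 0]},
    {"travel": [-2, 1, 0], "angular": [0, 0, 0]},
    {"travel": [0, 0, 0], "angular": [0, 0, 0]}
  ]
}}

```text
time_s: 9.82
tcp_pos: [0.6222, -0.0751, 0.2507]
eef_rot: [-0.247, 2.615, 0.065]
force: [-0.3, -0.2, -2.2]
grip_width: 0.437
```

Run:
```python
from h import *
f=grab("wrist"); save(f,"w4.png"); np.save("w4.npy",f,allow_pickle=True); o=robot.get_obs(); print(o["tcp_pos"],o["force"])
```

```text
[ 0.62168975 -0.07552197  0.25114584] [ 0.17805369  0.57537208 -1.31918458]
```

View pics/w4.png

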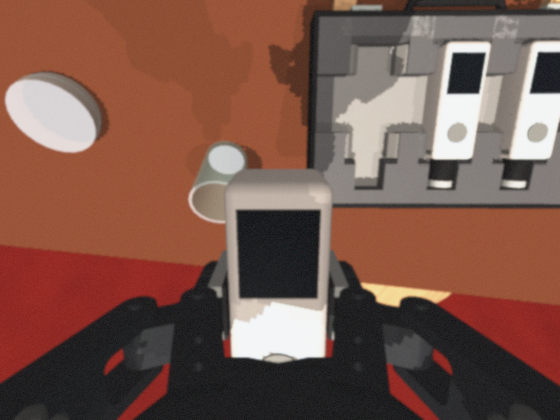

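The view is good. The empty cutout is at (368,100) with its narrow part at (370,165). The trough reaches left to about column 317. The seated scopes are at (465,100) and (540,95). I'll measure the cutout two ways: by depth, and by stepping 72 mm from the neighbours.

Run:
```python
from h import *
f=np.load("w4.npy",allow_pickle=True).item(); P=cloud(f); c=f["color"].astype(int)
ux,uy,n=axes(10.8); 
reg=np.zeros(P.shape[:2],bool); reg[12:205,310:560]=1
S=P[reg]; S=S[np.isfinite(S[:,0])]
H=S@n; hist,e=np.histogram(H,bins=np.arange(H.min(),H.max(),.001)); top=np.argsort(hist)[-8:]; print("heights",sorted([(e[i].round(4),hist[i]) for i in top]))
# face plane fit: darkish grey foam/rim
M0=np.array([.609,.0143,.081])
Q=(P-M0); F=np.stack([Q@ux,Q@uy,Q@n],-1)*1e3
face=reg&(abs(F[...,2])<6)&(c.max(2)<130)
A=np.c_[F[face][:,:2],np.ones(face.sum())]; co=np.linalg.lstsq(A,F[face][:,2],rcond=None)[0]; print("face fit slope x,y (deg), h",np.degrees(co[:2]),co[2],face.sum())
h=F[...,2]-(F[...,0]*co[0]+F[...,1]*co[1]+co[2])
np.save("F4.npy",np.dstack([F,h]))
# seated scopes
for nm,sel in (("prd",(h>10)&(h<18)&reg),):
    num,lab=cv2.connectedComponents(sel.astype(np.uint8))
    for i in range(1,num):
        k=lab==i
        if k.sum()>300: print(nm,k.sum(),cv2.minAreaRect(F[k][:,:2].astype(np.float32)), F[k].min(0).round(1),F[k].max(0).round(1))
# deep cut: floor
fl=reg&(h<-18)&(h>-28)
for x0 in range(-60,95,6):
    k=fl&(F[...,0]>=x0)&(F[...,0]<x0+6)&(F[...,1]<36)
    if k.any(): print("x",x0,k.sum(),"y",F[k][:,1].min().round(1),F[k][:,1].max().round(1),"h",np.median(h[k]).round(1))
```

```text
heights [(np.float64(-0.2527), np.int64(2212)), (np.float64(-0.2517), np.int64(4551)), (np.float64(-0.2507), np.int64(2292)), (np.float64(-0.2307), np.int64(5465)), (np.float64(-0.2297), np.int64(9981)), (np.float64(-0.2287), np.int64(5066)), (np.float64(-0.2167), np.int64(2230)), (np.float64(-0.2157), np.int64(3842))]
face fit slope x,y (deg), h [-0.02091639 -0.14256522] 0.834033186834093 10697
prd 5052 ((-1.8669357299804688, 74.22290802001953), (99.38319396972656, 40.008216857910156), 0.2165534645318985) [-51.5  54.2  10.7] [47.8 94.4 18.1]
prd 4615 ((-1.7434310913085938, 145.58203125), (40.0966911315918, 99.74031066894531), 89.5533676147461) [-51.6 125.3  10.5] [ 48.1 165.5  18. ]
x -60 51 y -57.9 23.4 h -21.0
x -54 242 y -58.0 22.2 h -21.8
x -48 238 y -11.6 20.4 h -21.8
x -42 234 y -11.2 20.6 h -21.7
x -36 225 y -11.6 20.4 h -21.6
x -30 467 y -50.2 35.7 h -21.6
x -24 608 y -50.1 35.9 h -21.7
x -18 524 y -49.8 35.9 h -21.6
x -12 603 y -50.7 35.9 h -21.7
x -6 530 y -50.4 35.9 h -21.7
x 0 516 y -50.2 35.6 h -21.6
x 6 560 y -50.0 35.9 h -21.7
x 12 549 y -50.8 35.8 h -21.7
x 18 514 y -50.6 35.8 h -21.6
x 24 214 y -19.5 28.5 h -21.7
x 30 198 y -12.4 20.4 h -21.6
x 36 192 y -12.1 20.5 h -21.6
x 42 173 y -12.8 20.7 h -21.5
x 48 173 y -13.1 26.1 h -21.7
x 54 144 y -7.6 16.2 h -21.7
x 60 139 y -7.5 16.4 h -21.6
x 66 121 y -6.9 16.5 h -21.6
x 72 138 y -7.4 16.5 h -21.6
x 78 54 y -7.4 16.3 h -21.6
```

Run:
```python
from h import *
f=np.load("w4.npy",allow_pickle=True).item(); P=cloud(f); Ti=f["T_tool_cam"]@np.linalg.inv(f["c2w"])
Q=(P@Ti[:3,:3].T+Ti[:3,3])*1e3
m=np.zeros(P.shape[:2],bool); m[165:355,222:338]=1
k=m&(Q[...,2]>-70)&(Q[...,2]<-58)&(Q[...,0]>13)
print("top z",np.median(Q[k][:,2]), "tilt fit",np.degrees(np.linalg.lstsq(np.c_[Q[k][:,:2],np.ones(k.sum())],Q[k][:,2],rcond=None)[0][:2]))
for x0 in range(14,52,6):
    q=Q[m&(Q[...,2]>-70)&(Q[...,2]<-55)&(Q[...,0]>=x0)&(Q[...,0]<x0+6)]; print(x0,len(q),np.percentile(q[:,1],[1,99]).round(1),"mid",np.percentile(q[:,1],[1,99]).mean().round(2))
q=Q[m&(Q[...,2]>-75)&(Q[...,2]<-30)]; print("x max",np.percentile(q[:,0],[99,99.8,100]).round(1))
for z0 in range(-66,-28,6):
    q=Q[m&(Q[...,2]>=z0)&(Q[...,2]<z0+6)&(abs(Q[...,1])<16)]
    if len(q): print("z",z0,len(q),q[:,0].max().round(1))
o=robot.get_obs(); print(o["tcp_pos"])
ux,uy,n=axes(10.8); O=np.array([.609,.0143,.081])+(-1.85*ux+2.0*uy-21.0*n)/1e3; print("foam origin",O.round(4))
```

```text
top z -64.10773942411335 tilt fit [ 2.44181104 -0.01583268]
14 1544 [-16.6  20. ] mid 1.69
20 1607 [-16.7  20.1] mid 1.68
26 1663 [-16.5  20. ] mid 1.74
32 1743 [-16.6  20.1] mid 1.73
38 1871 [-16.6  20. ] mid 1.68
44 1918 [-15.9  19.5] mid 1.78Traceback (most recent call last):
  File "<stdin>", line 8, in <module>
    return _quantile_unchecked(
        a, q, axis, out, overwrite_input, method, keepdims, weights)
    return _ureduce(a,
                    func=_quantile_ureduce_func,
    ...<5 lines>...
                    overwrite_input=overwrite_input,
                    method=method)
    r = func(a, **kwargs)
    result = _quantile(arr,
                       quantiles=q,
    ...<2 lines>...
                       out=out,
                       weights=wgt)
    slices_having_nans = np.isnan(arr[-1, ...])
                                  ~~~^^^^^^^^^
IndexError: index -1 is out of bounds for axis 0 with size 0
```

Run:
```python
from h import *
f=np.load("w4.npy",allow_pickle=True).item(); P=cloud(f); Ti=f["T_tool_cam"]@np.linalg.inv(f["c2w"])
Q=(P@Ti[:3,:3].T+Ti[:3,3])*1e3
m=np.zeros(P.shape[:2],bool); m[150:355,222:338]=1
for x0 in range(-10,64,4):
    q=Q[m&(Q[...,2]>-75)&(Q[...,2]<-20)&(Q[...,0]>=x0)&(Q[...,0]<x0+4)&(abs(Q[...,1]-1.7)<12)]
    if len(q): print(x0,len(q),"z med/min",np.median(q[:,2]).round(2),q[:,2].max().round(1))
for r in range(160,200,3): print(r,Q[r,300].round(1), f["color"][r,300])
ux,uy,n=axes(10.8); O=np.array([.609,.0143,.081])+(-1.85*ux+2.0*uy-21.0*n)/1e3; print("foam origin",O.round(4))
```

```text
-10 546 z med/min -63.96 -62.5
-6 592 z med/min -64.0 -62.5
-2 605 z med/min -63.94 -62.1
2 587 z med/min -64.0 -62.6
6 607 z med/min -64.47 -62.7
10 665 z med/min -64.51 -62.7
14 682 z med/min -64.49 -62.8
18 680 z med/min -64.48 -62.8
22 716 z med/min -64.45 -62.7
26 729 z med/min -64.5 -62.5
30 757 z med/min -64.52 -62.3
34 770 z med/min -64.45 -62.9
38 828 z med/min -64.24 -62.1
42 836 z med/min -63.82 -61.8
46 1475 z med/min -59.39 -32.0
160 [ 13.5  32.7 280.5] [156  87  57]
163 [  9.1  32.8 281.9] [155  86  60]
166 [  4.2  33.3 287.1] [155  85  58]
169 [ 48.8  11.2 -33.8] [133 102  90]
172 [ 48.9  10.6 -42. ] [120 110 104]
175 [ 48.7  10.2 -48.2] [125 116 109]
178 [ 48.7   9.8 -54.4] [125 115 107]
181 [ 48.8   9.4 -60.6] [129 119 114]
184 [ 47.7   9.4 -60.7] [146 136 126]
187 [ 47.    9.4 -61.9] [161 147 139]
190 [ 46.3   9.2 -63.8] [174 160 153]
193 [ 45.3   9.2 -64. ] [185 171 160]
196 [ 44.2   9.3 -63.7] [194 179 167]
199 [ 43.    9.3 -63.1] [194 180 166]
foam origin [0.6174 0.0179 0.0619]
```

```bash
cat >> h.py <<'E'
ux,uy,n=axes(10.8); O=np.array([.609,.0143,.081])+(-1.85*ux+2.0*uy-21.0*n)/1e3
SEAT=O-(1.2*ux+1.7*uy+28*n)/1e3
E
python3 - <<'E'
from h import *
delta(SEAT+.06*n,ux,n)
E
```

```text
t 9.87 tcp [ 0.6217 -0.0755  0.2511] F [ 0.2  0.6 -1.3] grip 0.437
rot deg (tool) [-0.02 -0.36 -0.03] shift now-axes [ 83.5  90.9 139. ] shift after turn [ 84.3  90.9 138.5]
```

{"api": "move_arm", "payload": {
  "rows": [
    {"travel": [8, 9, 5], "angular": [0, -0.3, 0]},
    {"travel": [14, 16, 15], "angular": [0, 0, 0]},
    {"travel": [18, 20, 25], "angular": [0, 0, 0]},
    {"travel": [18, 20, 25], "angular": [0, 0, 0]},
    {"travel": [14, 14, 25], "angular": [0, 0, 0]},
    {"travel": [8, 8, 20], "angular": [0, 0, 0]},
    {"travel": [4, 4, 15], "angular": [0, 0, 0]},
    {"travel": [0, 0, 8], "angular": [0, 0, 0]},
    {"travel": [0, 0, 0], "angular": [0, 0, 0]},
    {"travel": [0, 0, 0], "angular": [0, 0, 0]}
  ]
}}

```text
time_s: 10.7
tcp_pos: [0.6144, -0.0246, 0.1405]
eef_rot: [-0.23, 2.595, 0.026]
force: [1.2, 0.6, -1.5]
grip_width: 0.44
```

Run:
```python
from h import *
delta(SEAT,ux,n)
f=grab("wrist"); P=cloud(f); save(f,"w5.png"); Q=(P-O); F=np.stack([Q@ux,Q@uy,Q@n],-1)*1e3
g=grab("scene");s=grab("side")
def crop(c,b): return cv2.resize(c[b[1]:b[3],b[0]:b[2],::-1],(400,300),interpolation=cv2.INTER_CUBIC)
cv2.imwrite("pics/c5.png",np.vstack([np.hstack([crop(g["color"],(180,210,340,330)),crop(s["color"],(100,150,260,270))]),np.hstack([cv2.resize(f["color"][:,:,::-1],(400,300)),np.zeros((300,400,3),np.uint8)])]))
```

```text
t 10.7 tcp [ 0.6144 -0.0246  0.1405] F [ 1.2  0.6 -1.5] grip 0.44
rot deg (tool) [-1.86  0.73 -0.16] shift now-axes [32.4 42.6 99.8] shift after turn [ 31.   39.5 101.5]
```

View pics/c5.png

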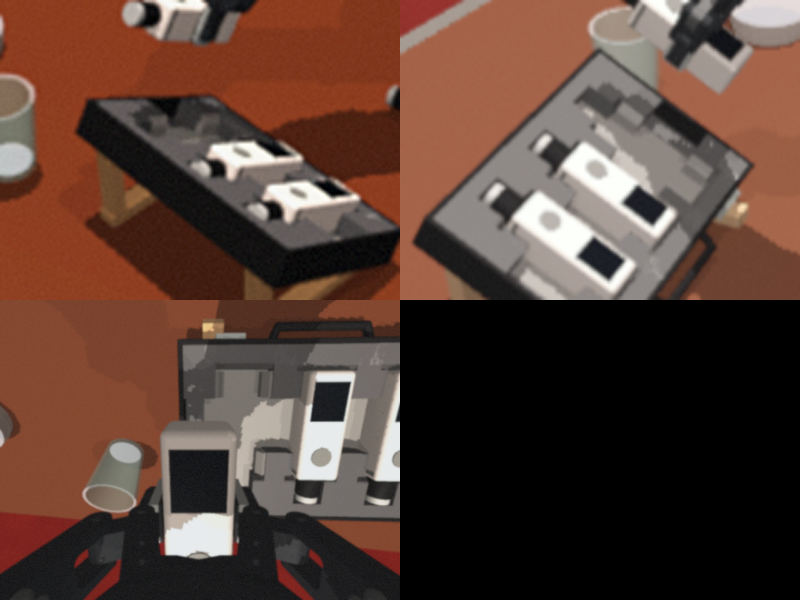

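The scope is still up and to the side of the cutout: the rows were clipped by joint speed. I'll correct in smaller steps.

Run:
```python
from h import *
delta(SEAT+.06*n,ux,n);print(robot.get_obs()["joints"].round(3))
```

```text
t 10.85 tcp [ 0.6152 -0.0227  0.1416] F [ 0.1  0.4 -1.4] grip 0.436
rot deg (tool) [-1.76  0.85 -0.08] shift now-axes [33.3 39.  40.2] shift after turn [32.6 37.8 41.9]
[ 0.152  0.04  -0.984  0.956 -0.014 -2.496]
```

Joint 5 has come to its limit at 0 and joint 3 is near −1.02. Before going on I'll fit simple kinematics to the recorded poses, to check that the seat pose is reachable and by which branch.

```bash
cat > kin.py <<'E'
import numpy as np
from scipy.spatial.transform import Rotation as R
from scipy.optimize import least_squares
def fk(q,p):
    r0,z0,L1,L2,Lt,d,e=p; j1,j2,j3,j4,j5,j6=q
    B=R.from_euler("z",j1); phi=j3-j2
    X=R.from_euler("y",-phi)           # x along forearm
    W=np.array([r0+L1*np.sin(j2),d,z0+L1*np.cos(j2)])+X.apply([L2,0,e])
    T=X*R.from_euler("x",s4*j4)*R.from_euler("y",-j5)
    t=T.apply([1,0,0]); return B.apply(W+Lt*t),(B*T).apply([1,0,0])
s4=1
data=[((-1.0409,.3594,.011,0,-1.2241,-.288),(.1615,-.6548,.2027),(0,0,-1)),
((0,.18,-.43,0,-.97,-1.97),(.4848,-.1931,.1249),(0,0,-1)),
((.006,.322,-.566,0,-.682,-1.981),(.4841,-.1887,.0086),(0,0,-1)),
((.06,-.19,-.56,-.10,-.69,-1.39),(.5182,-.1327,.2581),None)]
E
python3 - <<'E'
import kin; from kin import *
from h import robot,SEAT,n,ux
o=robot.get_obs(); rot=R.from_rotvec(o["eef_rot"]); 
data.append((tuple(o["joints"]),tuple(o["tcp_pos"]),tuple(rot.apply([0,0,1]))))
data[3]=data[3][:2]+(tuple(-n),)
for s in (1,-1):
    kin.s4=s
    def res(p): return np.concatenate([np.r_[fk(q,p)[0]-t, .2*(fk(q,p)[1]-z)] for q,t,z in data])
    f=least_squares(res,[.0,.4,.35,.35,.25,-.19,0],loss="soft_l1",f_scale=.005); print(s,f.x.round(4),"rms",np.sqrt(np.mean(res(f.x)**2)).round(4)); print(res(f.x).reshape(-1,6).round(3))
    p=f.x
    lo=[-3.07,-1.43,-1.02,-3.03,-3.05];hi=[3.07,2.12,1.25,1.67,0]
    for h in (.06,.03,0):
        out=[]
        for j4 in (-3,-2.5,-2,-1,0,.5,1,1.5):
            g=least_squares(lambda q:np.r_[fk(np.r_[q,0],p)[0]-(SEAT+h*n),.3*(fk(np.r_[q,0],p)[1]+n)],[.2,.2,-.8,j4,-.2],bounds=(lo,hi)); out.append((g.cost,g.x.round(3)))
        b=min(out,key=lambda a:a[0]); print(h,np.sqrt(2*b[0]).round(5),b[1],[x[1][3:].tolist() for x in out if x[0]<1e-6])
E
```

```text
1 [ 0.0942  0.0891  0.7787  0.289   0.5816 -0.188   0.0214] rms 0.0225
[[ 0.003  0.002 -0.045 -0.     0.     0.   ]
 [-0.007  0.005  0.001 -0.002  0.     0.   ]
 [ 0.057  0.004  0.027  0.     0.     0.   ]
 [ 0.004 -0.061  0.006  0.    -0.026 -0.001]
 [-0.002 -0.067 -0.009 -0.001  0.005 -0.   ]]
0.06 0.02183 [ 0.442  0.067 -1.02  -1.285 -0.108] []
0.03 0.03112 [ 0.409  0.136 -1.02  -1.78  -0.081] []
0 0.03934 [ 0.382  0.204 -1.02  -2.388 -0.087] []
-1 [ 0.0964  0.1     0.7678  0.2922  0.5765 -0.192   0.0172] rms 0.0209
[[-0.001  0.    -0.044 -0.     0.     0.   ]
 [-0.007  0.001  0.001 -0.002  0.     0.   ]
 [ 0.055 -0.     0.028  0.     0.     0.   ]
 [ 0.003  0.008  0.005 -0.001 -0.    -0.001]
 [-0.002 -0.085 -0.01   0.     0.    -0.   ]]
0.06 0.02163 [ 0.454  0.068 -1.02   1.301 -0.113] []
0.03 0.03094 [ 0.436  0.134 -1.02   1.67  -0.099] []
0 0.04119 [ 0.317  0.222 -1.02  -3.03  -0.096] []
```

```bash
cat > kin.py <<'E'
import numpy as np
from scipy.spatial.transform import Rotation as R
from scipy.optimize import least_squares
s4=1
def fk(q,p):
    r0,z0,L1,L2,Lt,d,d5,a5=p; j1,j2,j3,j4,j5=q[:5]
    B=R.from_euler("z",j1); X=R.from_euler("y",j2-j3)
    W=np.array([r0+L1*np.sin(j2),d,z0+L1*np.cos(j2)])+X.apply([L2,0,0])
    Y=X*R.from_euler("x",s4*j4); T=Y*R.from_euler("y",-j5)
    return B.apply(W+Y.apply([0,d5,0])+T.apply([Lt,0,a5])),(B*T).apply([1,0,0])
E
python3 - <<'E'
import kin; from kin import *
from h import robot,SEAT,n,ux
o=robot.get_obs(); rot=R.from_rotvec(o["eef_rot"]); D=(0,0,-1)
data=[((-1.0409,.3594,.011,0,-1.2241),(.1615,-.6548,.2027),D),
((0,.18,-.43,0,-.97),(.4848,-.1931,.1249),D),
((.006,.322,-.566,0,-.682),(.4841,-.1887,.0086),D),
((.06,-.19,-.56,-.10,-.69),(.5182,-.1327,.2581),tuple(-n)),
(tuple(o["joints"]),tuple(o["tcp_pos"]),tuple(rot.apply([0,0,1])))]
print(rot.apply([0,0,1]),-n)
for s in (1,-1):
    kin.s4=s
    def res(p): return np.concatenate([np.r_[fk(q,p)[0]-t, .2*(fk(q,p)[1]-z)] for q,t,z in data])
    best=min((least_squares(res,[0,z,.64,.46,lt,d,-.19-d,0]) for z in (.1,.3) for lt in (.3,.5) for d in (0,-.19)),key=lambda f:f.cost)
    print(s,best.x.round(4),np.sqrt(np.mean(best.fun**2)).round(4)); print(best.fun.reshape(-1,6).round(3))
E
```

```text
[ 0.50919681  0.06589774 -0.85812359] [ 0.49114363  0.09369066 -0.8660254 ]
1 [ 0.0691  0.1793  0.7343  0.4289  0.5168 -0.2555  0.0853 -0.0796] 0.0145
[[ 0.02   0.008  0.001 -0.     0.     0.   ]
 [-0.017  0.023  0.015 -0.002  0.     0.   ]
 [ 0.01   0.022  0.018  0.     0.     0.   ]
 [ 0.005 -0.046 -0.009  0.    -0.026 -0.001]
 [ 0.005 -0.019 -0.025 -0.001  0.005 -0.   ]]
-1 [-0.003   0.2024  0.6054  0.4647  0.4073 -0.0023 -0.1893  0.0012] 0.0006
[[ 0.    -0.     0.    -0.     0.     0.   ]
 [-0.001  0.001 -0.    -0.002  0.     0.   ]
 [ 0.    -0.     0.     0.     0.     0.   ]
 [ 0.    -0.001 -0.    -0.001 -0.    -0.001]
 [-0.    -0.     0.     0.     0.    -0.   ]]
```

The model fits well: the wrist has a 190 mm offset that swings with joint 4. Next I solve the seat pose.

Run:
```python
import kin; from kin import *
kin.s4=-1
from h import robot,SEAT,n,ux,uy
P=[-.003,.2024,.6054,.4647,.4073,-.0023,-.1893,.0012]
lo=[-3.07,-1.43,-1.02,-3.03,-3.05];hi=[3.07,2.12,1.25,1.67,0]
rng=np.random.default_rng(1)
def sols(t,z):
    S=[]
    for _ in range(60):
        g=least_squares(lambda q:np.r_[fk(q,P)[0]-t,.3*(fk(q,P)[1]-z)],rng.uniform(np.maximum(lo,-1.5),np.minimum(hi,1.67)) ,bounds=(lo,hi))
        if g.cost<1e-7 and not any(np.abs(g.x-s).max()<.03 for s in S): S.append(g.x)
    return S
for nm,t in (("vant",np.array([.6217,-.0755,.2511])),("h100",SEAT+.10*n),("h60",SEAT+.06*n),("h20",SEAT+.02*n),("h0",SEAT)):
    print(nm,t.round(3),[s.round(2).tolist() for s in sols(t,-n)])
```

```text
vant [ 0.622 -0.076  0.251] [[0.19, -0.04, -0.49, 0.0, -0.59]]
h100 [0.581 0.009 0.124] []
h60 [0.601 0.013 0.089] []
h20 [0.621 0.017 0.054] []
h0 [0.63  0.019 0.037] []
```

```bash
cat >> kin.py <<'E'
P=[-.003,.2024,.6054,.4647,.4073,-.0023,-.1893,.0012]
LO=[-3.07,-1.43,-1.02,-3.03,-3.05];HI=[3.07,2.12,1.25,1.67,0]
def ik(t,z,lo=LO,hi=HI,N=40):
    rng=np.random.default_rng(1); S=[]
    for _ in range(N):
        g=least_squares(lambda q:np.r_[fk(q,P)[0]-t,.3*(fk(q,P)[1]-z)],rng.uniform(np.maximum(lo,-1.6),np.minimum(hi,1.67)),bounds=(lo,hi))
        if g.cost<1e-7 and not any(np.abs(g.x-s).max()<.03 for s in S): S.append(g.x)
    return S
E
python3 - <<'E'
import kin; from kin import *
kin.s4=-1
from h import SEAT,O,n,ux,uy,axes
wl=[-3.1,-1.6,-1.6,-3.2,-3.1];wh=[3.1,2.2,1.6,3.2,1]
print("relaxed",[s.round(2).tolist() for s in ik(SEAT+.02*n,-n,wl,wh)])
# grasp point (pad centre, tool z=-47) sits at 20 mm up scope: rotate tool about it
G=O+.019*n
for tilt in (30,25,20,15,10,5,0):
    nz=axes(10.8,tilt)[2]
    for h in (.06,0): print(tilt,h,[s.round(2).tolist() for s in ik(G+h*n-.047*nz,-nz)])
E
```

```text
relaxed []
30 0.06 []
30 0 []
25 0.06 [[0.35, 0.12, -0.9, 0.54, -0.13]]
25 0 []
20 0.06 [[0.39, 0.15, -0.72, 0.2, -0.36]]
20 0 [[0.37, 0.28, -0.75, 0.3, -0.21]]
15 0.06 [[0.39, 0.19, -0.61, 0.1, -0.52]]
15 0 [[0.37, 0.3, -0.61, 0.12, -0.4]]
10 0.06 [[0.38, 0.22, -0.52, 0.05, -0.65]]
10 0 [[0.37, 0.33, -0.51, 0.06, -0.55]]
5 0.06 [[0.37, 0.26, -0.44, 0.02, -0.78]]
5 0 [[0.36, 0.37, -0.43, 0.02, -0.69]]
0 0.06 [[0.36, 0.31, -0.36, -0.0, -0.9]]
0 0 [[0.35, 0.41, -0.35, -0.0, -0.81]]
```

A square grasp cannot reach the seat: tool tilts up to about 20° are reachable, 30° is not. So I'll set the scope back on the bench and re-grip it with the tool pitched 15° relative to it, which makes the tool tilt only 15° at the seat. First comes the retreat.

{"api": "move_arm", "payload": {
  "rows": [
    {"travel": [-3, -3, -6], "angular": [0, 0, 0]},
    {"travel": [-4, -5, -10], "angular": [0, 0, 0]},
    {"travel": [-4, -8, -15], "angular": [0, 0, 0]},
    {"travel": [-4, -10, -20], "angular": [0, 0, 0]},
    {"travel": [-4, -10, -25], "angular": [0, 0, 0]},
    {"travel": [0, -15, -25], "angular": [0, 0, 0]},
    {"travel": [10, -20, -20], "angular": [0, 3, 0]},
    {"travel": [15, -20, -5], "angular": [0, 5, 0]},
    {"travel": [15, -15, 0], "angular": [0, 5, 0]},
    {"travel": [15, -15, 0], "angular": [0, 5, 0]},
    {"travel": [15, -15, 0], "angular": [0, 5, 0]},
    {"travel": [15, -15, 0], "angular": [0, 5, 0]}
  ]
}}

```text
time_s: 11.85
tcp_pos: [0.5185, -0.1924, 0.2342]
eef_rot: [-0.261, 3.072, -0.044]
force: [0.7, 0.2, -1.8]
grip_width: 0.437
```

Run:
```python
import kin; from kin import *
kin.s4=-1
from h import *
a0=axes(10.8,0); print(robot.get_obs()["joints"].round(2))
delta([.484,-.191,.10],a0[0],a0[2])
S=np.array([.484,-.191,.022])
for t in (0,-15,-20):
    a=axes(10.8,t); print(t,[s.round(2).tolist() for s in ik(S-.048*a[2],-a[2])])
```

```text
[ 0.02  0.1  -0.28  0.03 -1.14 -1.43]
t 11.85 tcp [ 0.5185 -0.1924  0.2342] F [ 0.7  0.2 -1.8] grip 0.437
rot deg (tool) [-1.96  3.15 -1.11] shift now-axes [ 41.2  11.6 131.8] shift after turn [ 33.7   7.8 134.2]
0 [[0.0, 0.38, -0.59, -0.0, -0.6]]
-15 [[0.03, 0.49, -0.44, 0.05, -0.9]]
-20 [[0.04, 0.54, -0.38, 0.06, -1.0]]
```

{"api": "move_arm", "payload": {
  "rows": [
    {"travel": [7, 2, 8], "angular": [-1, 1.6, -0.6]},
    {"travel": [8, 2, 15], "angular": [-1, 1.6, -0.5]},
    {"travel": [8, 2, 20], "angular": [0, 0, 0]},
    {"travel": [8, 2, 25], "angular": [0, 0, 0]},
    {"travel": [4, 0, 25], "angular": [0, 0, 0]},
    {"travel": [0, 0, 20], "angular": [0, 0, 0]},
    {"travel": [0, 0, 12], "angular": [0, 0, 0]},
    {"travel": [0, 0, 8], "angular": [0, 0, 0]},
    {"travel": [0, 0, 0], "angular": [0, 0, 0]},
    {"travel": [0, 0, 0], "angular": [0, 0, 0]}
  ]
}}

```text
time_s: 12.68
tcp_pos: [0.484, -0.192, 0.0995]
eef_rot: [-0.294, 3.127, -0.002]
force: [0.4, 0.1, -1.5]
grip_width: 0.436
```

Run:
```python
from h import *
a0=axes(10.8,0); delta([.484,-.191,-.028],a0[0],a0[2])
```

```text
t 12.68 tcp [ 0.484  -0.192   0.0995] F [ 0.4  0.1 -1.5] grip 0.436
rot deg (tool) [-0.09  0.03 -0.06] shift now-axes [-1.000e-01  1.100e+00  1.275e+02] shift after turn [ -0.2   0.9 127.5]
```

{"api": "move_arm", "payload": {
  "rows": [
    {"travel": [0, 0, 10], "angular": [0, 0, 0]},
    {"travel": [0, 0, 20], "angular": [0, 0, 0]},
    {"travel": [0, 0, 25], "angular": [0, 0, 0]},
    {"travel": [0, 0, 25], "angular": [0, 0, 0]},
    {"travel": [0, 0, 20], "angular": [0, 0, 0]},
    {"travel": [0, 0, 12], "angular": [0, 0, 0]},
    {"travel": [0, 0, 8], "angular": [0, 0, 0]},
    {"travel": [0, 0, 4], "angular": [0, 0, 0]},
    {"travel": [0, 0, 2], "angular": [0, 0, 0]},
    {"travel": [0, 0, 1], "angular": [0, 0, 0]},
    {"travel": [0, 0, 0], "angular": [0, 0, 0]}
  ]
}}

```text
time_s: 13.6
tcp_pos: [0.4847, -0.1929, -0.0269]
eef_rot: [-0.293, 3.126, -0.004]
force: [-0.2, 0.1, -1.7]
grip_width: 0.438
```

{"api": "move_arm", "payload": {
  "rows": [
    {"travel": [0, 0, 0], "angular": [0, 0, 0]},
    {"travel": [0, 0, 0], "angular": [0, 0, 0]},
    {"travel": [0, 0, 0], "angular": [0, 0, 0]},
    {"travel": [0, 0, 0], "angular": [0, 0, 0]},
    {"travel": [0, 0, 0], "angular": [0, 0, 0]},
    {"travel": [0, 0, 0], "angular": [0, 0, 0]},
    {"travel": [0, 0, 0], "angular": [0, 0, 0]}
  ],
  "claw": 0.9
}}

```text
time_s: 14.18
tcp_pos: [0.4841, -0.1929, -0.0275]
eef_rot: [-0.293, 3.127, -0.003]
force: [-0.5, 0.1, 0.4]
grip_width: 0.949
```

Run:
```python
from h import *
a=axes(10.8,-15); a0=axes(10.8,0)
o=robot.get_obs(); s=o["tcp_pos"]+(1.2*a0[0]+1.7*a0[1])/1e3; print("scope xy",s)
# keep the scope's y at the finger middle (tool y 1.7)
p=np.array([s[0],s[1],.022])-.048*a[2]-.0017*a[1]
delta(p,a[0],a[2])
```

```text
scope xy [ 0.48496431 -0.19098915 -0.02746611]
t 14.18 tcp [ 0.4841 -0.1929 -0.0275] F [-0.5  0.1  0.4] grip 0.949
rot deg (tool) [-0.11 15.04 -0.13] shift now-axes [11.2 -0.  -3.1] shift after turn [11.6  0.  -0.1]
```

{"api": "move_arm", "payload": {
  "rows": [
    {"travel": [3, 0, -4], "angular": [0, 0, 0]},
    {"travel": [4, 0, -1], "angular": [0, 4, 0]},
    {"travel": [4, 0, 0], "angular": [0, 5, 0]},
    {"travel": [0, 0, 0], "angular": [0, 6, 0]},
    {"travel": [0, 0, 2], "angular": [0, 0, 0]},
    {"travel": [0, 0, 0], "angular": [0, 0, 0]},
    {"travel": [0, 0, 0], "angular": [0, 0, 0]}
  ]
}}

```text
time_s: 14.77
tcp_pos: [0.4721, -0.1949, -0.0246]
eef_rot: [0.268, -2.869, 0.038]
force: [0.0, 0.3, -0.8]
grip_width: 0.95
```

Run:
```python
from h import *
a=axes(10.8,-15)
p=np.array([.485,-.191,.022])-.048*a[2]-.0017*a[1]
delta(p,a[0],a[2])
```

```text
t 14.77 tcp [ 0.4721 -0.1949 -0.0246] F [ 0.   0.3 -0.8] grip 0.95
rot deg (tool) [-0.06  0.01 -0.14] shift now-axes [-0.9 -0.3 -0.5] shift after turn [-0.9 -0.3 -0.5]
```

{"api": "move_arm", "payload": {
  "rows": [
    {"travel": [-1, 0, -0.5], "angular": [0, 0, 0]},
    {"travel": [0, 0, 0], "angular": [0, 0, 0]},
    {"travel": [0, 0, 0], "angular": [0, 0, 0]},
    {"travel": [0, 0, 0], "angular": [0, 0, 0]},
    {"travel": [0, 0, 0], "angular": [0, 0, 0]},
    {"travel": [0, 0, 0], "angular": [0, 0, 0]},
    {"travel": [0, 0, 0], "angular": [0, 0, 0]},
    {"travel": [0, 0, 0], "angular": [0, 0, 0]}
  ],
  "claw": -1,
  "newtons": 90
}}

```text
time_s: 15.43
tcp_pos: [0.4741, -0.1949, -0.0232]
eef_rot: [0.268, -2.87, 0.039]
force: [-0.7, 1.1, 7.7]
grip_width: 0.427
```

Run:
```python
from h import *
f=grab("wrist"); save(f,"w6.png"); np.save("w6.npy",f,allow_pickle=True); P=cloud(f); Ti=f["T_tool_cam"]@np.linalg.inv(f["c2w"])
o=robot.get_obs(); print(o["tcp_pos"],o["force"],o["grip_width"],o["joints"].round(2))
# scope frame: world -> (x along 10.8deg, y, z)
a=axes(10.8,0); S=np.stack([(P-np.array([.485,-.191,0]))@v for v in a],-1)*1e3
k=(S[...,2]>20)&(S[...,2]<40)&(abs(S[...,0])<70)&(abs(S[...,1])<30)
for x0 in range(-56,0,6):
    q=S[k&(S[...,0]>=x0)&(S[...,0]<x0+6)]
    if len(q): print(x0,len(q),"y",np.percentile(q[:,1],[1,99]).round(1),"z",np.median(q[:,2]).round(1))
q=S[k&(abs(S[...,1])<15)]; print("xmin",q[:,0].min())
```

```text
[ 0.47407746 -0.19495436 -0.02321208] [-0.41444592  0.25677178  7.17794037] 0.43403402931162105 [ 0.03  0.49 -0.44  0.05 -0.9  -1.45]
-50 1108 y [-17.6  18. ] z 35.1
-44 1542 y [-17.9  18.6] z 35.8
-38 1544 y [-18.1  18.6] z 36.1
-32 1515 y [-17.9  18.9] z 36.2
-26 1504 y [-18.   18.7] z 36.1
-20 1528 y [-18.2  18.7] z 36.1
-14 1974 y [-24.5  24.6] z 35.9
-8 2057 y [-29.5  29.5] z 35.8
-2 1564 y [-18.5  18.5] z 35.8
xmin -48.92592626254356
```

The scope sits level, centred between the pads. I lift it and compute the seat from the measured in-hand pose.

{"api": "move_arm", "payload": {
  "rows": [
    {"travel": [1, 0, -4], "angular": [0, 0, 0]},
    {"travel": [4, 0, -14], "angular": [0, 0, 0]},
    {"travel": [6, 0, -22], "angular": [0, 0, 0]},
    {"travel": [6, 0, -24], "angular": [0, 0, 0]},
    {"travel": [6, 0, -24], "angular": [0, 0, 0]},
    {"travel": [6, 0, -24], "angular": [0, 0, 0]},
    {"travel": [6, 0, -24], "angular": [0, 0, 0]},
    {"travel": [6, 0, -24], "angular": [0, 0, 0]},
    {"travel": [6, 0, -24], "angular": [0, 0, 0]},
    {"travel": [4, 0, -16], "angular": [0, 0, 0]},
    {"travel": [0, 0, -8], "angular": [0, 0, 0]},
    {"travel": [0, 0, 0], "angular": [0, 0, 0]}
  ]
}}

```text
time_s: 16.48
tcp_pos: [0.479, -0.1935, 0.1916]
eef_rot: [0.268, -2.872, 0.039]
force: [-0.1, -0.3, -2.4]
grip_width: 0.433
```

```bash
cat >> h.py <<'E'
a0=axes(10.8,0); T0=R.from_rotvec([.268,-2.87,.039]); SW=np.array([.485,-.191,0])+(1.1*a0[0]+.3*a0[1])/1e3
OFF=T0.inv().apply(SW-np.array([.4741,-.1950,-.0232]))   # scope origin in tool
RS=T0.inv()*R.from_matrix(np.c_[a0[0],a0[1],a0[2]])         # scope axes in tool
def to(h,x=0,y=0):
    "to seat pose raised h mm (shifted x,y mm in foam axes)"
    B=R.from_matrix(np.c_[ux,uy,n])*RS.inv(); p=O+(x*ux+y*uy+h*n)/1e3-B.apply(OFF)
    M=B.as_matrix(); delta(p,-M[:,0],-M[:,2]); return p,M
E
python3 - <<'E'
from h import *
import kin; kin.s4=-1
print(OFF*1e3, robot.get_obs()["force"])
for h in (120,60,0):
    p,M=to(h); print(h,p.round(4),[s.round(2).tolist() for s in kin.ik(p,M[:,2],N=15)])
E
```

```text
[ -6.15861533   2.14835308 -25.65428338] [-0.07451067 -0.29485242 -2.43116605]
t 16.48 tcp [ 0.479  -0.1935  0.1916] F [-0.1 -0.3 -2.4] grip 0.433
rot deg (tool) [ -0.08 -29.88   0.06] shift now-axes [-125.2  180.    20.3] shift after turn [-98.2 180.   80.2]
120 [0.5596 0.0047 0.1394] [[0.4, 0.07, -0.6, 0.09, -0.65]]
t 16.48 tcp [ 0.479  -0.1935  0.1916] F [-0.1 -0.3 -2.4] grip 0.433
rot deg (tool) [ -0.08 -29.88   0.06] shift now-axes [-167.5  180.2   62.9] shift after turn [-113.6  180.2  138.2]
60 [0.589  0.0103 0.0875] [[0.39, 0.18, -0.62, 0.11, -0.52]]
t 16.48 tcp [ 0.479  -0.1935  0.1916] F [-0.1 -0.3 -2.4] grip 0.433
rot deg (tool) [ -0.08 -29.88   0.06] shift now-axes [-209.7  180.4  105.5] shift after turn [-129.1  180.3  196.1]
0 [0.6185 0.0159 0.0355] [[0.37, 0.3, -0.62, 0.13, -0.4]]
```

{"api": "move_arm", "payload": {
  "rows": [
    {"travel": [0, 0, 0], "angular": [0, -3, 0]},
    {"travel": [0, 3, 0], "angular": [0, -5, 0]},
    {"travel": [-2, 5, 0], "angular": [0, -5, 0]},
    {"travel": [-5, 10, 0], "angular": [0, -5, 0]},
    {"travel": [-8, 15, 2], "angular": [0, -5, 0]},
    {"travel": [-12, 20, 4], "angular": [0, -4, 0]},
    {"travel": [-12, 20, 6], "angular": [0, -2.9, 0]},
    {"travel": [-12, 20, 8], "angular": [0, 0, 0]},
    {"travel": [-12, 20, 10], "angular": [0, 0, 0]},
    {"travel": [-12, 20, 12], "angular": [0, 0, 0]},
    {"travel": [-10, 20, 12], "angular": [0, 0, 0]},
    {"travel": [-8, 15, 10], "angular": [0, 0, 0]}
  ]
}}

```text
time_s: 17.48
tcp_pos: [0.5502, -0.0076, 0.1434]
eef_rot: [-0.269, 2.872, 0.032]
force: [0.3, -0.6, -2.2]
grip_width: 0.434
```

{"api": "move_arm", "payload": {
  "rows": [
    {"travel": [-4, 8, 8], "angular": [0, 0, 0]},
    {"travel": [-1, 4, 6], "angular": [0, 0, 0]},
    {"travel": [0, 0, 2], "angular": [0, 0, 0]},
    {"travel": [0, 0, 0], "angular": [0, 0, 0]}
  ]
}}

```text
time_s: 17.82
tcp_pos: [0.5568, 0.004, 0.1302]
eef_rot: [-0.269, 2.872, 0.031]
force: [-0.3, -0.4, -1.2]
grip_width: 0.43
```

Run:
```python
from h import *
to(60)
```

```text
t 17.82 tcp [0.5568 0.004  0.1302] F [-0.3 -0.4 -1.2] grip 0.43
rot deg (tool) [-0.05 -0.31  0.07] shift now-axes [-20.9   0.4  49.7] shift after turn [-20.6   0.3  49.8]
```

{"api": "move_arm", "payload": {
  "rows": [
    {"travel": [-4, 0, 8], "angular": [0, -0.3, 0]},
    {"travel": [-5, 0.3, 14], "angular": [0, 0, 0]},
    {"travel": [-6, 0, 16], "angular": [0, 0, 0]},
    {"travel": [-5, 0, 14], "angular": [0, 0, 0]},
    {"travel": [-4, 0, 12], "angular": [0, 0, 0]},
    {"travel": [-3, 0, 9], "angular": [0, 0, 0]},
    {"travel": [-1.5, 0, 5], "angular": [0, 0, 0]},
    {"travel": [0, 0, 0], "angular": [0, 0, 0]},
    {"travel": [0, 0, 0], "angular": [0, 0, 0]}
  ]
}}

```text
time_s: 18.57
tcp_pos: [0.6048, 0.0134, 0.0637]
eef_rot: [-0.268, 2.864, 0.032]
force: [0.1, 0.6, -1.4]
grip_width: 0.432
```

Run:
```python
from h import *
to(0)
f=grab("wrist"); g=grab("scene"); s=grab("side"); np.save("w7.npy",f,allow_pickle=True)
def crop(c,b): return cv2.resize(c[b[1]:b[3],b[0]:b[2],::-1],(400,300),interpolation=cv2.INTER_CUBIC)
cv2.imwrite("pics/c7.png",np.hstack([np.vstack([crop(g["color"],(180,210,340,330)),crop(s["color"],(100,150,260,270))]),cv2.resize(f["color"][100:300,180:380,::-1],(400,400)).copy()[:, :] if 0 else np.vstack([cv2.resize(f["color"][:,:,::-1],(400,300)),crop(f["color"],(180,100,400,265))])]))
# scope vs neighbours in foam frame from wrist depth
P=cloud(f); Q=P-O; F=np.stack([Q@ux,Q@uy,Q@n],-1)*1e3
for nm,zl,zh,yl,yh in (("held",60,72,-30,30),("b",31,41,45,100)):
    k=(F[...,2]>zl)&(F[...,2]<zh)&(F[...,1]>yl)&(F[...,1]<yh)&(F[...,0]>-60)&(F[...,0]<-12)
    q=F[k]; print(nm,len(q),"xmin",np.percentile(q[:,0],.5).round(1),"y",np.percentile(q[:,1],[1,99]).round(1),"z",np.median(q[:,2]).round(1),"slope",np.degrees(np.polyfit(q[:,0],q[:,2],1)[0]).round(2))
```

```text
t 18.57 tcp [0.6048 0.0134 0.0637] F [ 0.1  0.6 -1.4] grip 0.432
rot deg (tool) [-0.04  0.12  0.06] shift now-axes [-6.   0.  30.9] shift after turn [-6.1 -0.  30.9]
held 9045 xmin -47.9 y [-18.3  18.2] z 67.8 slope 1.55
b 6267 xmin -49.7 y [53.2 89.5] z 36.1 slope 1.49
```

View pics/c7.png

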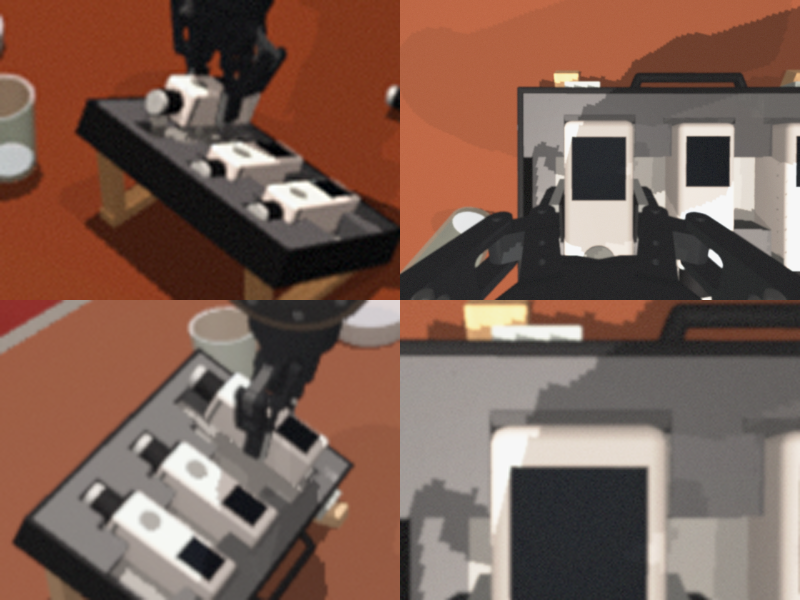

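The scope hangs squarely over its cutout, parallel to its neighbours, with the barrel over the narrow part. It's about 1.5 mm too far uphill, which I trim while lowering.

{"api": "move_arm", "payload": {
  "rows": [
    {"travel": [1, 0, 2], "angular": [0, 0.1, 0]},
    {"travel": [-0.5, 0, 2.5], "angular": [0, 0, 0]},
    {"travel": [-0.5, 0, 2.5], "angular": [0, 0, 0]},
    {"travel": [-0.5, 0, 2.5], "angular": [0, 0, 0]},
    {"travel": [-0.5, 0, 2.5], "angular": [0, 0, 0]},
    {"travel": [-0.6, 0, 2.5], "angular": [0, 0, 0]},
    {"travel": [-0.6, 0, 2.5], "angular": [0, 0, 0]},
    {"travel": [-0.6, 0, 2.5], "angular": [0, 0, 0]},
    {"travel": [-0.6, 0, 2.5], "angular": [0, 0, 0]}
  ]
}}

```text
time_s: 19.47
tcp_pos: [0.6139, 0.0153, 0.0436]
eef_rot: [-0.268, 2.865, 0.033]
force: [-2.9, 1.9, 3.8]
grip_width: 0.437
```

Run:
```python
from h import *
to(0,-1.5); o=robot.get_obs(); print("F along n",o["force"]@n,"ux",o["force"]@ux,"uy",o["force"]@uy,o["moment"].round(2))
```

```text
t 19.47 tcp [0.6139 0.0153 0.0436] F [-2.9  1.9  3.8] grip 0.437
rot deg (tool) [-0.02  0.06  0.06] shift now-axes [-0.9 -0.3  9.4] shift after turn [-0.9 -0.3  9.4]
F along n 4.545986056551451 ux -0.28997141833470885 uy 2.4090475365933512 [ 0.26  1.57 -0.01]
```

{"api": "move_arm", "payload": {
  "rows": [
    {"travel": [-0.2, 0.2, 1.5], "angular": [0, 0, 0]},
    {"travel": [-0.4, 0.2, 1.5], "angular": [0, 0, 0]},
    {"travel": [-0.4, 0, 1.5], "angular": [0, 0, 0]},
    {"travel": [-0.4, 0, 1.5], "angular": [0, 0, 0]},
    {"travel": [-0.4, 0, 1.5], "angular": [0, 0, 0]},
    {"travel": [-0.3, 0, 1], "angular": [0, 0, 0]},
    {"travel": [0, 0, 0], "angular": [0, 0, 0]}
  ]
}}

```text
time_s: 20.05
tcp_pos: [0.6178, 0.0164, 0.0354]
eef_rot: [-0.268, 2.866, 0.032]
force: [0.6, -1.4, -0.8]
grip_width: 0.434
```

Run:
```python
from h import *
to(0,-1.5); o=robot.get_obs(); print("F along n",o["force"]@n,"ux",o["force"]@ux,"uy",o["force"]@uy,o["moment"].round(2))
```

```text
t 20.05 tcp [0.6178 0.0164 0.0354] F [ 0.6 -1.4 -0.8] grip 0.434
rot deg (tool) [-0.03  0.02  0.06] shift now-axes [ 0.9 -0.6  0.4] shift after turn [ 0.9 -0.6  0.4]
F along n -0.8489634581978721 ux -0.1634803877467738 uy -1.4777426263783293 [-0.33  0.93 -0.2 ]
```

{"api": "move_arm", "payload": {
  "rows": [
    {"travel": [0, -0.2, 0.5], "angular": [0, 0, 0]},
    {"travel": [-0.1, 0, 0.5], "angular": [0, 0, 0]},
    {"travel": [-0.1, 0, 0.5], "angular": [0, 0, 0]},
    {"travel": [0, 0, 0], "angular": [0, 0, 0]}
  ]
}}

```text
time_s: 20.38
tcp_pos: [0.6181, 0.0163, 0.0351]
eef_rot: [-0.269, 2.866, 0.032]
force: [-9.4, 0.6, 11.5]
grip_width: 0.437
```

Run:
```python
from h import *
to(0,-1.5); o=robot.get_obs(); print("F along n",o["force"]@n,"ux",o["force"]@ux,"uy",o["force"]@uy,o["moment"].round(2))
f=grab("wrist"); P=cloud(f); Q=P-O; F=np.stack([Q@ux,Q@uy,Q@n],-1)*1e3
for nm,yl,yh in (("held",-30,30),("b",45,100)):
    k=(F[...,2]>28)&(F[...,2]<48)&(F[...,1]>yl)&(F[...,1]<yh)&(F[...,0]>-60)&(F[...,0]<-14)
    q=F[k]; i=(q[:,0]>-44); print(nm,len(q),"xmin",np.percentile(q[:,0],.5).round(1),"y",np.percentile(q[:,1],[1,99]).round(1),"z",np.median(q[i,2]).round(2),[np.median(q[(q[:,0]>a)&(q[:,0]<a+8),2]).round(2) for a in (-44,-36,-28,-20)])
```

```text
t 20.38 tcp [0.6181 0.0163 0.0351] F [-9.4  0.6 11.5] grip 0.437
rot deg (tool) [-0.03  0.04  0.07] shift now-axes [ 1.  -0.4  0.1] shift after turn [ 1.  -0.4  0.1]
F along n 14.505770864802086 ux -2.120224299170124 uy 2.3796688942511466 [0.22 2.71 0.04]
held 9169 xmin -50.4 y [-18.   18.6] z 36.41 [np.float64(36.32), np.float64(36.43), np.float64(36.47), np.float64(36.44)]
b 9726 xmin -49.8 y [53.3 89.5] z 36.28 [np.float64(36.15), np.float64(36.34), np.float64(36.32), np.float64(36.32)]
```

The scope is level with its neighbour (36.4 against 36.3 mm) and on the floor. A firm final push follows, then a partial release so the fingers clear the neighbour.

{"api": "move_arm", "payload": {
  "rows": [
    {"travel": [-0.1, 0, 0.5], "angular": [0, 0, 0]},
    {"travel": [-0.1, 0, 0.4], "angular": [0, 0, 0]},
    {"travel": [0, 0, 0], "angular": [0, 0, 0]},
    {"travel": [0, 0, 0], "angular": [0, 0, 0]}
  ]
}}

```text
time_s: 20.77
tcp_pos: [0.6181, 0.0163, 0.0351]
eef_rot: [-0.269, 2.866, 0.032]
force: [-16.3, 1.8, 23.8]
grip_width: 0.434
```

{"api": "move_arm", "payload": {
  "rows": [
    {"travel": [0, 0, 0], "angular": [0, 0, 0]},
    {"travel": [0, 0, 0], "angular": [0, 0, 0]},
    {"travel": [0, 0, 0], "angular": [0, 0, 0]},
    {"travel": [0, 0, 0], "angular": [0, 0, 0]},
    {"travel": [0, 0, 0], "angular": [0, 0, 0]}
  ],
  "claw": 0.4
}}

```text
time_s: 21.18
tcp_pos: [0.619, 0.0165, 0.0333]
eef_rot: [-0.269, 2.866, 0.032]
force: [-0.8, 0.1, -0.2]
grip_width: 0.7
```

Run:
```python
from h import *
o=robot.get_obs(); print(o["force"],o["grip_width"])
f=grab("wrist"); P=cloud(f); Q=P-O; F=np.stack([Q@ux,Q@uy,Q@n],-1)*1e3
for nm,yl,yh in (("held",-24,24),("b",45,100)):
    k=(F[...,2]>28)&(F[...,2]<48)&(F[...,1]>yl)&(F[...,1]<yh)&(F[...,0]>-60)&(F[...,0]<-14)
    q=F[k]; i=(q[:,0]>-44); print(nm,"xmin",np.percentile(q[:,0],.5).round(1),"y",np.percentile(q[:,1],[1,99]).round(1),"z",np.median(q[i,2]).round(2))
```

```text
[-0.8191625   0.09549753 -0.17193784] 0.7000017937984591
held xmin -50.7 y [-18.   18.6] z 36.46
b xmin -49.7 y [53.2 89.5] z 36.25
```

Released with no force left. I retreat along the foam normal.

{"api": "move_arm", "payload": {
  "rows": [
    {"travel": [1, 0, -4], "angular": [0, 0, 0]},
    {"travel": [2, 0, -8], "angular": [0, 0, 0]},
    {"travel": [3, 0, -11], "angular": [0, 0, 0]},
    {"travel": [3, 0, -12], "angular": [0, 0, 0]},
    {"travel": [4, 0, -15], "angular": [0, 0, 0]},
    {"travel": [4, 0, -18], "angular": [0, 0, 0]},
    {"travel": [4, 0, -20], "angular": [0, 0, 0]},
    {"travel": [4, 0, -20], "angular": [0, 0, 0]},
    {"travel": [4, 0, -20], "angular": [0, 0, 0]},
    {"travel": [4, 0, -15], "angular": [0, 0, 0]},
    {"travel": [0, 0, -8], "angular": [0, 0, 0]},
    {"travel": [0, 0, 0], "angular": [0, 0, 0]}
  ]
}}

```text
time_s: 22.23
tcp_pos: [0.5493, 0.0037, 0.1739]
eef_rot: [-0.268, 2.861, 0.034]
force: [0.5, -0.5, -0.6]
grip_width: 0.702
```

Run:
```python
from h import *
o=robot.get_obs(); print(o["time_s"],o["tcp_pos"],o["force"])
f=grab("wrist"); g=grab("scene"); s=grab("side"); P=cloud(f); Q=P-O; F=np.stack([Q@ux,Q@uy,Q@n],-1)*1e3
for nm,yl,yh in (("scope",-24,24),("b",45,100)):
    k=(F[...,2]>28)&(F[...,2]<48)&(F[...,1]>yl)&(F[...,1]<yh)&(F[...,0]>-60)&(F[...,0]<45)
    q=F[k]; i=(q[:,0]>-44); print(nm,len(q),"x",np.percentile(q[:,0],[.5,99.5]).round(1),"y",np.percentile(q[:,1],[1,99]).round(1),"z",np.median(q[i,2]).round(2),"pitch",np.degrees(np.polyfit(q[i,0],q[i,2],1)[0]).round(2))
def crop(c,b): return cv2.resize(c[b[1]:b[3],b[0]:b[2],::-1],(400,300),interpolation=cv2.INTER_CUBIC)
cv2.imwrite("pics/c8.png",np.hstack([np.vstack([crop(g["color"],(180,210,340,330)),crop(s["color"],(100,150,260,270))]),np.vstack([cv2.resize(f["color"][:,:,::-1],(400,300)),cv2.resize(g["color"][:,:,::-1],(400,300))])]))
```

```text
22.2333 [0.54929392 0.0037453  0.17391465] [ 0.52614452 -0.46499879 -0.55778269]
scope 4823 x [-50.1  44.7] y [-18.5  18.9] z 36.31 pitch -0.05
b 3659 x [-49.1  41. ] y [52.9 89.5] z 36.05 pitch -0.88
```

View pics/c8.png

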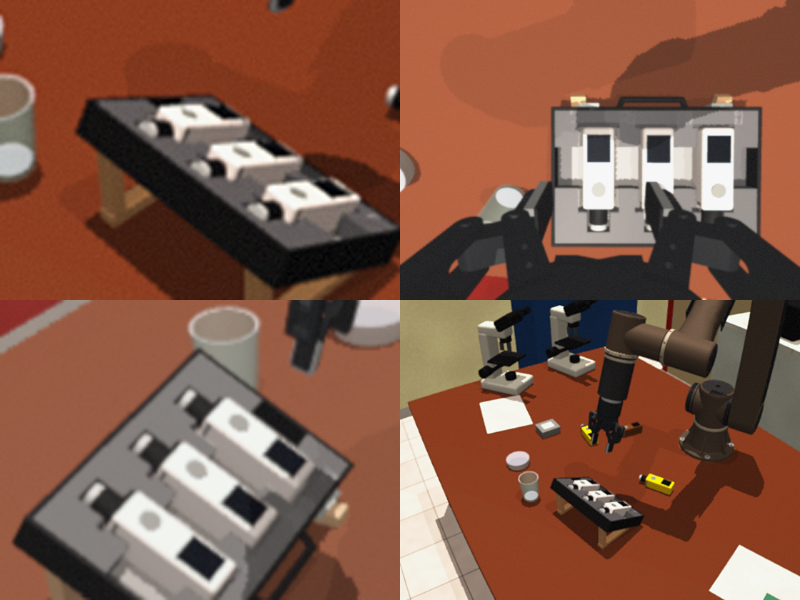

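All three scopes sit alike in the case, with screens up and barrels in the narrow parts. The gripper is clear and nothing else has moved.

```bash
python3 -c "
from station import robot
print(robot.sign_off())"
```

```text
the job is handed in; nothing more can be done
None
```

The microscope is in the empty cutout, screen up and barrel in the narrow part. It was pressed home with about 28 N and released, and I handed the job in at about 22 s of the 54 s allowed.

**How it went**
- **First grip:** the jaws shut on nothing. The fingers really end about 28 mm short of the reported TCP, so I measured the tips, went lower and gripped again.
- **Approach:** with the tool square to the scope, the seat was out of the arm's reach; joint 5 hit its limit on the way. I set the scope back on the bench and gripped it again with the tool pitched 15°.
- **Insertion:** I lowered it along the foam's normal until it met the floor, gave it a last push, then opened the fingers partway in the trough and backed out.

**Last checks**

| Check | Result |
|---|---|
| Height of the scope's top above the cutout floor | 36.3 mm, against 36.1 mm for the seated neighbour |
| Pitch relative to the foam | under 0.1° |
| Sideways centring | about 0.2 mm off |
| Lengthwise position | within about 1 mm |
| Force after letting go | about 0 N |

The neighbour's pitch came out at −0.9° in the last view, where a finger partly hid it. I put that down to the view, since earlier views showed it level. In the last pictures the other two microscopes and the bench items look where they were.

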